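# Stack a valve stem and lock its keeper

### The job

Finish the valve stem on the assembly fixture, whose bearing is already at the foot of the upright shaft: first put the tall spacer sleeve over the shaft and down onto the bearing, then put the flat washer over the shaft and down onto the spacer. Then push the forked keeper fully home, to its stop, over the washer so that it retains the stack. Leave the jar, the wrench and the weight where they are.

Things in the scene. Friction and masses are not known exactly. Their poses are not given: they have to be found in the camera images.
- fixture: Fixture, fixed to the bench; origin on the shaft axis at bench height, z up, x the way the keeper travels to the shaft. Aluminium base plate 12 mm thick, 94 mm wide, x -185 to +50 mm. Behind the shaft, x -160 to -60 mm, the grey keeper bed: 66 mm wide, top at 61 mm, its two guide rails up to 69 mm.
- shaft_seat (a point): Point on the shaft axis on the top face of the fitted bearing (dark disc, 48 mm diameter), 20 mm above the bench; axes as the fixture's. The upright steel shaft is 16 mm in diameter and ends 66 mm above this point, its last 10 mm tapering to 8 mm.
- keeper (a joint): Travel of the forked keeper in m: 0 fully back, 0.070 home at its stop; starts at 0 to 0.012; slides stiffly (about 2 N), stays where left. Its plate is 92 long, 50 wide, 4 mm thick, with a 22 mm wide slot in front to go round the shaft; underside 61.5 mm above the bench, 3.5 mm over a seated stack. At 0 its fork tips are 63 mm behind the shaft axis.
- keeper_tab (a point): Centre of the rear (outer) face of the keeper's upright push tab; axes as the fixture's. The tab is dark steel, 40 mm wide, 30 mm high, 6 mm thick, and stands at the rear end of the keeper plate; this point is 15 mm below its top and 80.5 mm above the bench. Pushing this face along +x drives the keeper home.
- spacer_center (a point): Centre of the spacer: plain aluminium sleeve standing upright on the bench, 42 mm outside diameter, 22 mm bore, 30 mm high, about 80 g; this point is half-way up on its axis, its z axis along the bore. Both ends are alike.
- washer_center (a point): Centre of the washer: thick flat dark steel ring lying on the bench, 58 mm outside diameter, 22 mm bore, 8 mm thick, about 140 g; this point is half-way through its thickness on its axis, its z axis along the bore. Both faces are alike.
- jar: Small closed white jar, 44 mm diameter, 75 mm high, standing on the bench; origin at the centre of its underside. To be left alone.
- wrench: Steel wrench, 150 mm long, lying on the bench along its own x axis; origin near its middle. To be left alone.
- weight: Steel laboratory weight with a small knob, 36 mm diameter, 51 mm high, standing on the bench; origin at the centre of its underside. To be left alone.
There are look-alikes about, which are no part of the job. Leave any red or yellow look-alike of the part that bears spacer_center alone.

How it is judged:
On the way, in this order (a step that is already met when the one before it is completed fails the run):
1. the spacer is on the shaft, down on the bearing (horizontal distance between spacer_center and shaft_seat below 0.006 m and z of spacer_center in the frame of shaft_seat below 0.0175 m and angle between the z axis of spacer_center and the z axis of shaft_seat, either way round below 0.1 rad), for 0.2 s.
2. the washer is on the shaft, down on the spacer (horizontal distance between each of spacer_center, washer_center and shaft_seat below 0.006 m and z of spacer_center in the frame of shaft_seat below 0.0175 m and z of washer_center in the frame of shaft_seat between 0.0315 and 0.0365 m and angle between the z axis of washer_center and the z axis of shaft_seat, either way round below 0.1 rad), for 0.2 s.
At the end, for the whole second after the job is handed in: The spacer is on the shaft and down on the bearing (centre within 6 mm of the shaft axis and at most 2.5 mm too high), the washer is on the shaft flat on the spacer (within 6 mm of the axis, 2.5 mm in height, 0.1 rad), and the keeper is within 4 mm of its stop over the washer (all of step 2 and value of joint keeper above 0.066 m); the robot touches nothing.
It fails at once if the jar is moved by more than 30 mm or tipped (distance of jar from where it was at the start of the episode above 0.03 m or angle between jar's own z axis and vertical above 0.5 rad).
It fails at once if the wrench is moved by more than 30 mm (distance of wrench from where it was at the start of the episode above 0.03 m).
It fails at once if the weight is moved by more than 30 mm or tipped (distance of weight from where it was at the start of the episode above 0.03 m or angle between weight's own z axis and vertical above 0.5 rad).
It also fails if it takes over 72 s, if anything falls off the work surface, if the arm or the gripper's body presses on something with over 40 N, if the wrist force passes 120 N, or if a joint passes its speed limit or range.

### The arm

A 6-joint arm with a two-finger parallel gripper is mounted at the origin on the work surface. World frame = base frame: x ahead of the robot, y to its left, z up, the work surface at z = 0. Lengths are in m, angles in rad, forces in N, time in s.
With the tool pointing down it reaches from about 0.35 to 1 m from the base axis. Payload 7.1 kg.
Tool frame: the origin (TCP) lies midway between the tips of the shut fingers; the grasp point (between the pads) lies 19 mm behind it (robot.grasp_offset is the distance from the TCP to the grasp point, in m); z points along the fingers, y is the line along which they close (so a half turn about z gives the same grasp; the last joint's range is limited). The gripper opens to 85 mm and grips with 20 to 120 N. Pads are 22 mm wide; open, the fingers measure 114 mm over their backs; the gripper's body (76 mm by 85 mm) begins 54 mm behind the grasp point. The pads swing forward as they close: fully open they stand 13 mm farther back than shut.
Start: joints at [1.113, 0.423, 1.63, -0, 1.089, -0.019], TCP at [0.266, 0.566, 0.196] pointing down, gripper open.
Joint ranges: [-3, 3], [-0.9, 2.11], [0.09, 2.58], [-1.31, 4.45], [0.11, 2.69], [-2.54, 2.54]. Speed limits (rad/s): [2.39, 2.39, 3.01, 3.14, 3.14, 3.14].

### API

Orientations are given as [roll, pitch, yaw] about the fixed x, y, z axes, in that order (R = Rz(yaw) Ry(pitch) Rx(roll)).
In Python, from cell import robot, read_camera, get_calibration, nets gives the robot as it stands. The module is installed in compiled form; this text tells all that it offers.
- The arm moves only by the tool arm_command, never from a script. Its argument "steps" is a list of rows, each an object of numbers: "x", "y", "z": the shift along the tool's x, y, z in mm; "wx", "wy", "wz": the turn, a rotation vector about the tool's x, y, z in degrees. A call has 1 to 5 rows; each row shifts and turns the commanded pose from where the row before left it, along the tool's axes as they then stand; what a row does not reach is not made up. A row lasts 1/8 s, in which the tool goes at most 62.5 mm and 10.7 degrees, less where a joint would pass 70% of its speed; a pose out of reach is approached as far as the arm can. A call is refused whole if a number of a shift passes 62.5 or a number of a turn 10.7, either way. A call with a gripper value outside its range is refused whole. "claw" is the finger opening in mm, from 0 to 85.4, set as the call begins (left out, the last holds). The fingers move at their own pace and stop on an object; the grip force is fixed at half the most. Time passes only in rows, so rows that do not move let the fingers close. It gives the time, the measured TCP pose, the force, the opening and the grip force at its end, in the units of the state.
- robot.get_state(): the state, without advancing time (a new reading comes with each control period).
- read_camera(name): name is "side" or "top"; returns (picture, depth): 400x640x3 uint8, red, green, blue; 400x640 float32, m along the optical axis (not along the pixel's ray), 0 where there is no reading.
- get_calibration(name): a dict with "vertical_fov" (degrees; the focal length in pixels is half the picture's height over the tangent of half this angle, whatever the lens; pixels are square), "cx", "cy" (the principal point, pixels), "rvec" (rotation vector, rad) and "tvec" (3), from world to camera coordinates, as OpenCV has them. Camera axes: x right, y down, z forward; pixel columns grow to the right and rows downward; lengths in m; the calibration is good to about 2 mm. A picture is of the moment at which its call begins. get_calibration takes no time and is no camera call.
- robot.hand_in(): hands the job in; it is judged then, once.
Trained networks look in the newest picture that a camera, given by its name, has taken for a name from the list of things; names that differ only in an ending like _2 or _b are one class to them, and where a whole thing is asked for, a point or a joint stands for the part that bears it (a point fixed in the world has none). Each returns a list of dicts, best first, with "p" (0 to 1); they miss things now and then, are a little off and sometimes report something else, mostly with a low value. They report only what shows in the picture. A call takes as long as a camera call. They do not tell look-alikes from the thing itself.
- nets.recognise(target, camera): "centre" ([x, y, z] in m, in world coordinates, good to about 4 mm: the middle of the surface that is visible of it).
- nets.masks_of(target, camera): "region" (400x640 bool, what is visible of it).
The state is a dict: "time": time; "q": joint angles; "qd": joint speeds; "joint_efforts": joint torques, N m; "ee_pos": TCP position; "eef_rot": TCP orientation; "force": force on the tool from outside, world axes, zero at the start; "ft_torque": the same for the moment, N m; "opening": finger opening in m; "gripper_force": force on a finger pad.
Only numpy, scipy, OpenCV 4.12 (cv2) and the standard library are available. Lean on these libraries where they do the work, as an engineer would, in place of code of your own. Each camera call takes 0.05 s, during which the arm holds its last target. There are 200 camera calls.

## Working session

There is one attempt and no reset: what is moved stays moved. The work goes in short steps, Python scripts to look and compute and a tool call to move; the robot and the scene stay as the last step left them, time stands still between calls to the robot, and variables do not carry over. Pictures are saved under pics/ and viewed, at most 10 in all, crops included, and the job is handed in when it is done.

Besides the shell and the picture viewer there is one more tool, called after "Call:" as name(argument=value, ...), one argument or row to a line, values as JSON. arm_command: Moves the arm, as the interface text tells. Its arguments: {"type":"object","properties":{"steps":{"type":"array","items":{"type":"object","properties":{"x":{"type":"number"},"y":{"type":"number"},"z":{"type":"number"},"wx":{"type":"number"},"wy":{"type":"number"},"wz":{"type":"number"}}}},"claw":{"type":"number"}},"required":["steps"]}

```bash
mkdir -p pics; cat >h.py <<'E'
import numpy as np, cv2
from cell import robot, read_camera, get_calibration, nets
def cam(n):
    c=get_calibration(n); f=200/np.tan(np.radians(c["vertical_fov"])/2)
    R=cv2.Rodrigues(np.array(c["rvec"],float))[0]; t=np.array(c["tvec"],float).ravel()
    return f,c["cx"],c["cy"],R,t,c
def world(n,d):
    f,cx,cy,R,t,_=cam(n); v,u=np.mgrid[:400,:640]
    P=np.stack([(u-cx)/f*d,(v-cy)/f*d,d],-1)
    return (P-t)@R
def ray(n,u,v,z):
    f,cx,cy,R,t,_=cam(n); o=-R.T@t; r=R.T@np.array([(u-cx)/f,(v-cy)/f,1]); return o+r*(z-o[2])/r[2]
def save(p,im,s=1):
    im=im[...,::-1]; cv2.imwrite(p,cv2.resize(im,None,fx=s,fy=s) if s!=1 else im)
E
python3 - <<'E'
from h import *
for n in("top","side"):
    im,d=read_camera(n); save(f"pics/{n}0.png",im); np.savez(f"{n}0.npz",im=im,d=d)
    print(n,get_calibration(n))
    for k in("spacer_center","washer_center","keeper_tab","keeper","fixture","jar","wrench","weight"):
        print(k,[(np.round(r["centre"],3).tolist(),round(r["p"],2)) for r in nets.recognise(k,n)])
s=robot.get_state();print(s["time"],s["ee_pos"],s["eef_rot"],s["force"],s["opening"])
E
```

```text
top {'vertical_fov': 46.659713195128646, 'cx': 320.2856353522676, 'cy': 193.26514601839787, 'rvec': array([ 2.20042182, -2.20255589,  0.05364613]), 'tvec': array([-0.05938532,  0.55636167,  1.28322109])}
spacer_center [([0.488, -0.192, 0.03], 0.73), ([0.552, -0.282, 0.03], 0.59), ([0.384, -0.291, 0.029], 0.55), ([0.475, -0.359, 0.029], 0.53), ([0.462, -0.276, 0.028], 0.43)]
washer_center []
keeper_tab [([0.514, -0.018, 0.066], 0.59)]
keeper [([0.514, -0.02, 0.065], 0.74), ([0.622, -0.412, 0.033], 0.72), ([0.476, 0.273, 0.012], 0.43)]
fixture [([0.555, -0.031, 0.013], 0.64), ([0.734, -0.28, 0.006], 0.2)]
jar [([0.717, 0.308, 0.071], 0.74)]
wrench [([0.734, -0.279, 0.008], 0.55)]
weight [([0.624, -0.408, 0.036], 0.74), ([0.712, 0.309, 0.075], 0.21)]
side {'vertical_fov': 50.29243698271195, 'cx': 321.3675561628938, 'cy': 196.17150854892319, 'rvec': array([ 2.48671591, -0.21953279,  0.06701865]), 'tvec': array([-0.56791583,  0.07537319,  1.03905574])}
spacer_center [([0.49, -0.197, 0.03], 0.9), ([0.549, -0.294, 0.026], 0.84), ([0.622, -0.419, 0.034], 0.72), ([0.384, -0.298, 0.031], 0.71), ([0.473, -0.367, 0.028], 0.69), ([0.463, -0.284, 0.03], 0.63), ([0.544, -0.045, 0.02], 0.33)]
washer_center [([0.469, 0.271, 0.006], 0.49)]
keeper_tab [([0.516, -0.023, 0.065], 0.72)]
keeper [([0.514, -0.021, 0.066], 0.75)]
fixture [([0.545, -0.047, 0.018], 0.88)]
jar [([0.715, 0.303, 0.048], 0.9)]
wrench [([0.735, -0.286, 0.007], 0.77), ([0.545, -0.049, 0.017], 0.53)]
weight [([0.62, -0.414, 0.033], 0.6)]
0.9 [0.26549082 0.56580548 0.19564513] [ 3.14155215e+00 -1.49272069e-05  2.70278604e+00] [ 0.90161897  0.77565226 -0.54579158] 0.0850481889437414
```

View pics/top0.png

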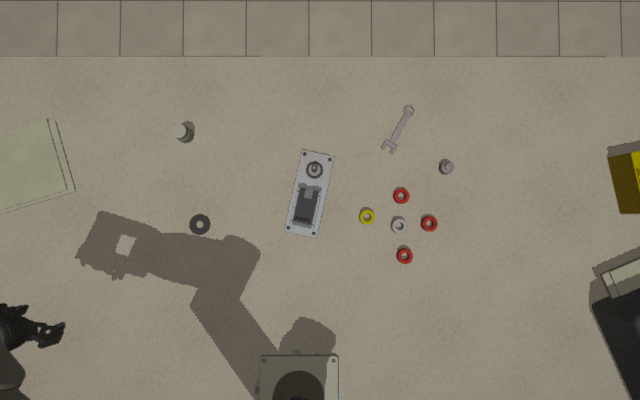

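View pics/side0.png

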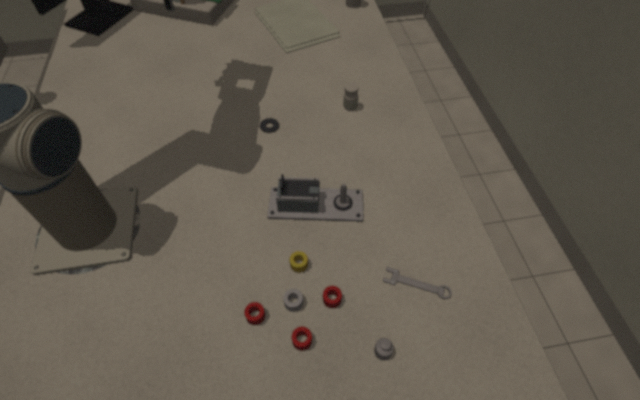

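The pictures show the plain sleeve at top (399,226) and side (293,299), in the middle of four red/yellow look-alikes. The washer is at top (200,224) and side (270,125). The fixture runs from the tab at about (306,225) to the shaft at about (314,169) in the top view. Next I measure all of these.

```bash
python3 - <<'E'
from h import *
D={n:np.load(n+"0.npz") for n in("top","side")}
for n in D:
    im,d=D[n]["im"],D[n]["d"]; W=world(n,d); ok=d>0
    def sel(c,r,z0,z1): return ok&(np.hypot(W[...,0]-c[0],W[...,1]-c[1])<r)&(W[...,2]>z0)&(W[...,2]<z1)
    print(n,"bench z",np.median(W[sel((.46,.27),.08,-.02,.02)][:,2]).round(4))
    for k,c,z0,z1 in(("spacer",(.462,-.28),.024,.04),("washer",(.47,.271),.004,.02)):
        m=sel(c,.04,z0,z1); P=W[m]
        if len(P)<4: print(k,len(P));continue
        cc,r=cv2.minEnclosingCircle(P[:,:2].astype(np.float32)); print(k,len(P),np.round(cc,4),round(r,4),"z",np.median(P[:,2]).round(4))
    m=sel((.56,-.035),.16,.007,.017); P=W[m]; R=cv2.minAreaRect((P[:,:2]*1000).astype(np.float32)); print("plate",R,np.median(P[:,2]))
    print(np.round(cv2.boxPoints(R)))
    m=sel((.62,-.04),.05,.026,.12); P=W[m]; print("shaft",np.round(P[P[:,2].argsort()][-12:],3).tolist())
    m=sel((.5,-.02),.12,.08,.12)&(W[...,0]<.57); P=W[m]; print("tab",len(P),P.mean(0).round(4),P.min(0).round(3),P.max(0).round(3), np.array(np.nonzero(m)).mean(1))
im=np.vstack([cv2.resize(D["top"]["im"][140:245,270:350],None,fx=5,fy=5)]);im2=cv2.resize(D["side"]["im"][165:230,260:375],None,fx=5,fy=5)
o=np.zeros((525,400+575-175+0,3),np.uint8) 
o[:,:400]=im; o[:260,400:]=cv2.resize(im2,(400,260)); save("pics/fix0.png",o)
E
```

```text
top bench z 0.0009
spacer 132 [ 0.4663 -0.2767] 0.0212 z 0.0295
washer 293 [0.4703 0.271 ] 0.0398 z 0.0086
plate ((556.67138671875, -44.903350830078125), (295.4041748046875, 280.300048828125), 43.77430725097656) 0.012166482530277047
[[ 353.  -46.]
 [ 547. -248.]
 [ 760.  -44.]
 [ 566.  158.]]
shaft [[0.626, -0.04, 0.082], [0.617, -0.046, 0.084], [0.623, -0.048, 0.084], [0.625, -0.046, 0.084], [0.62, -0.04, 0.084], [0.623, -0.038, 0.084], [0.617, -0.043, 0.085], [0.625, -0.043, 0.085], [0.623, -0.04, 0.086], [0.623, -0.046, 0.086], [0.62, -0.043, 0.087], [0.62, -0.046, 0.087]]
tab 38 [ 0.4789 -0.0116  0.0957] [ 0.472 -0.03   0.081] [0.486 0.006 0.101] [221.55263158 301.94736842]
side bench z -0.0016
spacer 224 [ 0.4658 -0.2819] 0.0211 z 0.0288
washer 166 [0.4638 0.2723] 0.0337 z 0.0059
plate ((544.062744140625, -86.8260726928711), (204.7093048095703, 235.02198791503906), 77.7070541381836) 0.010802830395917201
[[ 407. -162.]
 [ 637. -212.]
 [ 681.  -12.]
 [ 451.   38.]]
shaft [[0.618, -0.05, 0.081], [0.625, -0.049, 0.082], [0.622, -0.052, 0.083], [0.62, -0.052, 0.083], [0.62, -0.049, 0.083], [0.625, -0.047, 0.084], [0.621, -0.047, 0.084], [0.618, -0.047, 0.084], [0.623, -0.048, 0.085], [0.623, -0.045, 0.085], [0.621, -0.045, 0.086], [0.622, -0.051, 0.086]]
tab 50 [ 0.4786 -0.0194  0.092 ] [ 0.472 -0.037  0.083] [0.485 0.003 0.099] [182.4  281.54]
```

View pics/fix0.png

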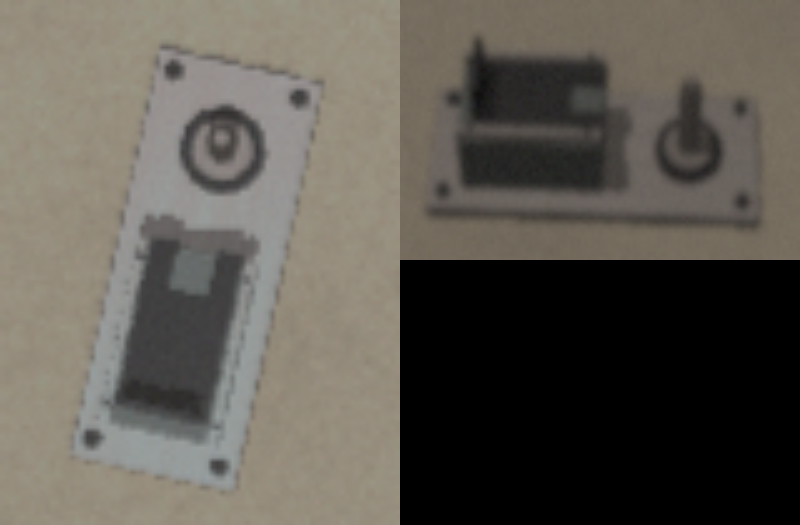

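```bash
cat >plan.py <<'E'
import sys,json
from h import *
from scipy.spatial.transform import Rotation as Ro
def plan(wps,step=50):
    """wps: list of x,y,z(m),yaw(deg); prints rounded rows in fives"""
    s=robot.get_state(); p=np.array(s["ee_pos"])*1000; R=Ro.from_euler("xyz",s["eef_rot"])
    print("t",round(s["time"],2),"at",p.round(1),"rpy",R.as_euler("xyz",degrees=True).round(1),"F",np.round(s["force"],1),"op",round(s["opening"]*1000,1),"gf",round(s["gripper_force"],1))
    rows=[]
    for x,y,z,yaw in wps:
        T=np.array([x,y,z])*1000; RT=Ro.from_euler("xyz",[180,0,yaw],degrees=True)
        n=max(1,int(np.ceil(max(np.linalg.norm(T-p)/step,np.degrees((R.inv()*RT).magnitude())/9.5))))
        for i in range(n,0,-1):
            d=R.inv().apply(T-p)/i; w=np.degrees((R.inv()*RT).as_rotvec())/i
            d=np.round(d,0 if i>1 else 1); w=np.round(w,0 if i>1 else 1)
            rows.append({k:float(v) for k,v in zip(("x","y","z","wx","wy","wz"),[*d,*w]) if abs(v)>.05})
            p=p+R.apply(d); R=R*Ro.from_rotvec(np.radians(w))
    for i in range(0,len(rows),5): print(json.dumps(rows[i:i+5]))
if __name__=="__main__":
    a=list(map(float,sys.argv[1].split(","))); st=float(sys.argv[2]) if len(sys.argv)>2 else 50
    plan([a[i:i+4] for i in range(0,len(a),4)],st)
E
python3 - <<'E'
from h import *
c=[(301.6,149),(334.4,156.6),(317.4,238),(285,231.4)]
P=np.array([ray("top",*q,.012) for q in c])[:,:2]; print(P.round(4))
f,r=(P[0]+P[1])/2,(P[2]+P[3])/2; u=(f-r)/np.linalg.norm(f-r); print(np.degrees(np.arctan2(u[1],u[0])),np.linalg.norm(f-r),f-u*.05)
E
python3 plan.py 0.48,0.1,0.19,140,0.466,-0.279,0.1,130 56
```

```text
[[ 0.6807 -0.0076]
 [ 0.6592 -0.0996]
 [ 0.4317 -0.0518]
 [ 0.4502  0.0384]]
-11.585388013938697 0.2337876596522064 [ 0.62097786 -0.04358581]
t 0.9 at [265.5 565.8 195.6] rpy [180.   -0.  154.9] F [ 0.9  0.8 -0.5] op 85.0 gf 0.0
[{"x": -39.0, "y": -33.0, "z": 1.0, "wz": 1.0}, {"x": -40.0, "y": -32.0, "z": 1.0, "wz": 2.0}, {"x": -41.0, "y": -31.0, "wz": 1.0}, {"x": -41.0, "y": -30.0, "z": 1.0, "wz": 2.0}, {"x": -43.0, "y": -29.0, "wz": 1.0}]
[{"x": -43.0, "y": -28.0, "z": 1.0, "wz": 2.0}, {"x": -44.0, "y": -27.0, "wz": 1.0}, {"x": -44.0, "y": -26.0, "z": 1.0, "wz": 2.0}, {"x": -45.0, "y": -24.0, "wz": 1.0}, {"x": -45.8, "y": -23.2, "z": 0.6, "wz": 1.9}]
[{"x": -33.0, "y": -43.0, "z": 13.0, "wz": 1.0}, {"x": -34.0, "y": -42.0, "z": 13.0, "wz": 1.0}, {"x": -35.0, "y": -42.0, "z": 13.0, "wz": 2.0}, {"x": -36.0, "y": -40.0, "z": 13.0, "wz": 1.0}, {"x": -37.0, "y": -40.0, "z": 13.0, "wz": 2.0}]
[{"x": -38.0, "y": -38.0, "z": 13.0, "wz": 1.0}, {"x": -39.4, "y": -37.5, "z": 12.0, "wz": 2.0}]
```

Call:
arm_command(
  steps=[
    {"x":-39,"y":-33,"z":1,"wz":1},
    {"x":-40,"y":-32,"z":1,"wz":2},
    {"x":-41,"y":-31,"wz":1},
    {"x":-41,"y":-30,"z":1,"wz":2},
    {"x":-43,"y":-29,"wz":1},
  ],
  claw=62,
)

```text
validation failed for argument at $.st...
```

Call:
arm_command(
  steps=[
    {"x":-43,"y":-28,"z":1,"wz":2},
    {"x":-44,"y":-27,"wz":1},
    {"x":-44,"y":-26,"z":1,"wz":2},
    {"x":-45,"y":-24,"wz":1},
    {"x":-46,"y":-23,"z":1,"wz":2},
  ],
)

```text
validation failed for argument at $.st...
```

Call:
arm_command(
  steps=[
    {"x":-33,"y":-43,"z":13,"wz":1},
    {"x":-34,"y":-42,"z":13,"wz":1},
    {"x":-35,"y":-42,"z":13,"wz":2},
    {"x":-36,"y":-40,"z":13,"wz":1},
    {"x":-37,"y":-40,"z":13,"wz":2},
  ],
)

```text
validation failed for argument at $.st...
```

Call:
arm_command(
  steps=[
    {"x":-38,"y":-38,"z":13,"wz":1},
    {"x":-39,"y":-38,"z":12,"wz":2},
    {},
  ],
)

```text
validation failed for argument at $.st...
```

```bash
python3 - <<'E'
from h import *
o=np.zeros((600,800,3),np.uint8)
for i,(n,(u,v)) in enumerate((("top",(399,226)),("side",(293,270)))):
    im,d=read_camera(n); np.savez(f"{n}1.npz",im=im,d=d)
    o[:,i*400:(i+1)*400]=cv2.resize(im[v-60:v+60,u-40:u+40],(400,600))
    f,cx,cy,R,t,_=cam(n); q=R@np.array(robot.get_state()["ee_pos"])+t; print(n,"tcp px",cx+f*q[0]/q[2],cy+f*q[1]/q[2])
save("pics/c1.png",o)
E
python3 plan.py 0.466,-0.279,0.1,130,0.466,-0.279,0.002,130 35
```

```text
top tcp px 56.21580791261846 312.93367136132656
side tcp px 182.6406513271037 16.775623887720087
t 1.0 at [265.5 565.8 195.6] rpy [180.    0.  154.9] F [ 0.2 -0.7  1. ] op 85.0 gf 0.0
[{"x": -22.0, "y": -27.0, "z": 4.0, "wz": 1.0}, {"x": -22.0, "y": -27.0, "z": 4.0, "wz": 1.0}, {"x": -23.0, "y": -26.0, "z": 4.0, "wz": 1.0}, {"x": -23.0, "y": -26.0, "z": 4.0, "wz": 1.0}, {"x": -23.0, "y": -26.0, "z": 4.0, "wz": 1.0}]
[{"x": -24.0, "y": -25.0, "z": 4.0, "wz": 1.0}, {"x": -24.0, "y": -25.0, "z": 4.0, "wz": 1.0}, {"x": -25.0, "y": -24.0, "z": 4.0, "wz": 1.0}, {"x": -25.0, "y": -24.0, "z": 4.0, "wz": 1.0}, {"x": -26.0, "y": -23.0, "z": 4.0, "wz": 1.0}]
[{"x": -26.0, "y": -23.0, "z": 4.0, "wz": 1.0}, {"x": -26.0, "y": -23.0, "z": 4.0, "wz": 1.0}, {"x": -27.0, "y": -22.0, "z": 4.0, "wz": 1.0}, {"x": -27.0, "y": -22.0, "z": 4.0, "wz": 1.0}, {"x": -28.0, "y": -21.0, "z": 4.0, "wz": 1.0}]
[{"x": -28.0, "y": -21.0, "z": 4.0, "wz": 1.0}, {"x": -28.0, "y": -20.0, "z": 4.0, "wz": 1.0}, {"x": -29.0, "y": -20.0, "z": 3.0, "wz": 1.0}, {"x": -29.0, "y": -19.0, "z": 4.0, "wz": 1.0}, {"x": -29.0, "y": -19.0, "z": 3.0, "wz": 1.0}]
[{"x": -30.0, "y": -18.0, "z": 4.0, "wz": 1.0}, {"x": -30.0, "y": -18.0, "z": 3.0, "wz": 1.0}, {"x": -30.0, "y": -17.0, "z": 4.0, "wz": 1.0}, {"x": -30.0, "y": -16.0, "z": 3.0, "wz": 1.0}, {"x": -30.6, "y": -16.2, "z": 3.6, "wz": 0.9}]
[{"z": 33.0}, {"z": 33.0}, {"z": 32.0}]
```

View pics/c1.png

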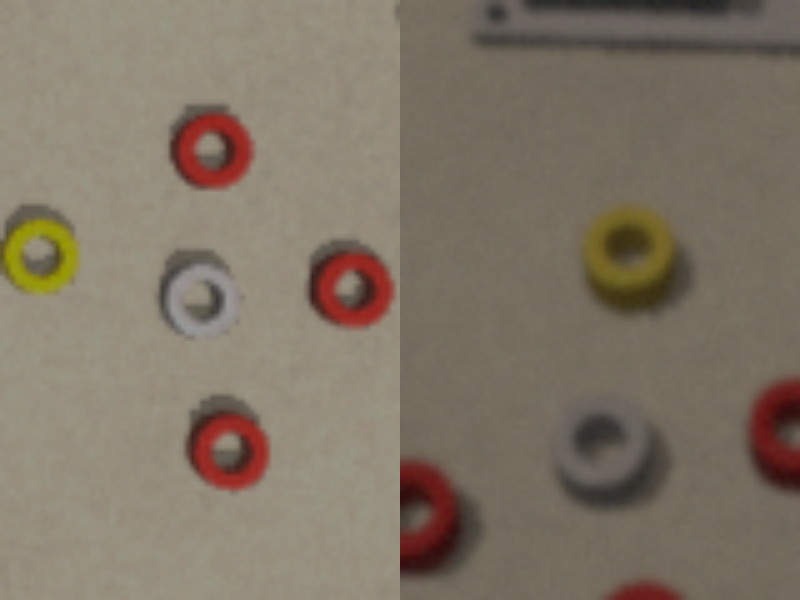

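The arm did not move because the rows were rejected. The crop confirms the silver sleeve in the middle of the look-alikes. I'll resend with every key present in each row.

Call:
arm_command(
  steps=[
    {"x":-39,"y":-33,"z":1,"wx":0,"wy":0,"wz":1},
    {"x":-40,"y":-32,"z":1,"wx":0,"wy":0,"wz":2},
    {"x":-41,"y":-31,"z":0,"wx":0,"wy":0,"wz":1},
    {"x":-41,"y":-30,"z":1,"wx":0,"wy":0,"wz":2},
    {"x":-43,"y":-29,"z":0,"wx":0,"wy":0,"wz":1},
  ],
  claw=62,
)

```text
time: 1.62
ee_pos: [0.3737, 0.3317, 0.1928]
eef_rot: [3.141, 0.0, 2.58]
force: [0.7, -0.5, 0.2]
opening: 0.0622
gripper_force: 0.0
```

Call:
arm_command(
  steps=[
    {"x":-43,"y":-28,"z":1,"wx":0,"wy":0,"wz":2},
    {"x":-44,"y":-27,"z":0,"wx":0,"wy":0,"wz":1},
    {"x":-44,"y":-26,"z":1,"wx":0,"wy":0,"wz":2},
    {"x":-45,"y":-24,"z":0,"wx":0,"wy":0,"wz":1},
    {"x":-46,"y":-23,"z":1,"wx":0,"wy":0,"wz":2},
  ],
)

```text
time: 2.25
ee_pos: [0.481, 0.0985, 0.19]
eef_rot: [3.141, 0.001, 2.44]
force: [0.7, 0.5, -0.2]
opening: 0.0618
gripper_force: 0.0
```

Call:
arm_command(
  steps=[
    {"x":-33,"y":-43,"z":13,"wx":0,"wy":0,"wz":1},
    {"x":-34,"y":-42,"z":13,"wx":0,"wy":0,"wz":1},
    {"x":-35,"y":-42,"z":13,"wx":0,"wy":0,"wz":2},
    {"x":-36,"y":-40,"z":13,"wx":0,"wy":0,"wz":1},
    {"x":-37,"y":-40,"z":13,"wx":0,"wy":0,"wz":2},
  ],
)

```text
time: 2.88
ee_pos: [0.4693, -0.1728, 0.1245]
eef_rot: [3.141, 0.001, 2.318]
force: [2.1, -0.7, -0.7]
opening: 0.0621
gripper_force: 0.0
```

Call:
arm_command(
  steps=[
    {"x":-38,"y":-38,"z":13,"wx":0,"wy":0,"wz":1},
    {"x":-39,"y":-38,"z":12,"wx":0,"wy":0,"wz":2},
    {"x":0,"y":0,"z":0,"wx":0,"wy":0,"wz":0},
    {"x":0,"y":0,"z":0,"wx":0,"wy":0,"wz":0},
  ],
)

```text
time: 3.38
ee_pos: [0.4647, -0.2789, 0.0995]
eef_rot: [-3.142, -0.001, 2.266]
force: [-0.2, 0.6, -0.3]
opening: 0.0622
gripper_force: 0.0
```

```bash
sed -i 's/ if abs(v)>.05}/}/' plan.py
python3 - <<'E'
from h import *
o=np.zeros((600,800,3),np.uint8)
for i,(n,(u,v)) in enumerate((("top",(399,226)),("side",(293,280)))):
    im,d=read_camera(n); np.savez(f"{n}1.npz",im=im,d=d)
    o[:,i*400:(i+1)*400]=cv2.resize(im[v-60:v+60,u-40:u+40],(400,600))
    f,cx,cy,R,t,_=cam(n); q=R@np.array(robot.get_state()["ee_pos"])+t; print(n,"tcp px",cx+f*q[0]/q[2],cy+f*q[1]/q[2])
save("pics/c2.png",o)
E
python3 plan.py 0.466,-0.279,0.1,130,0.466,-0.279,0.002,130 35
```

```text
top tcp px 404.48737863949407 226.87838077842792
side tcp px 289.8839652413161 281.21522753865474
t 3.48 at [ 465.  -278.    99.8] rpy [180.   -0.  129.9] F [-0.5  0.6 -0.3] op 62.1 gf 0.0
[{"x": -1.4, "y": 0.1, "z": -0.2, "wx": 0.0, "wy": -0.0, "wz": -0.1}, {"x": -0.0, "y": 0.0, "z": 33.0, "wx": 0.0, "wy": -0.0, "wz": 0.0}, {"x": -0.0, "y": 0.0, "z": 33.0, "wx": 0.0, "wy": -0.0, "wz": 0.0}, {"x": -0.0, "y": 0.0, "z": 32.0, "wx": 0.0, "wy": -0.0, "wz": 0.0}]
```

View pics/c2.png

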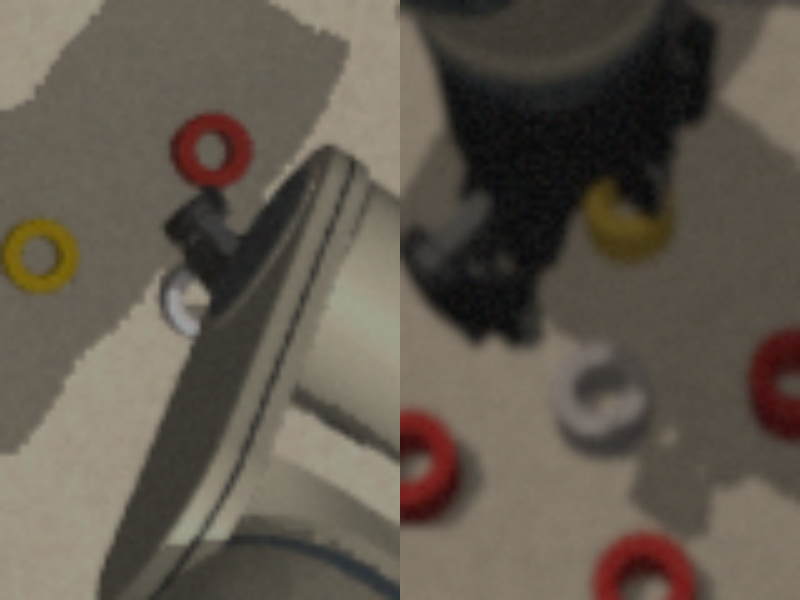

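The gripper is above the silver sleeve, and its fingers point into the gaps between the look-alikes. I descend and close.

Call:
arm_command(
  steps=[
    {"x":-1,"y":0,"z":0,"wx":0,"wy":0,"wz":0},
    {"x":0,"y":0,"z":33,"wx":0,"wy":0,"wz":0},
    {"x":0,"y":0,"z":33,"wx":0,"wy":0,"wz":0},
    {"x":0,"y":0,"z":26,"wx":0,"wy":0,"wz":0},
    {"x":0,"y":0,"z":5,"wx":0,"wy":0,"wz":0},
  ],
)

```text
time: 4.1
ee_pos: [0.4649, -0.2784, 0.0014]
eef_rot: [-3.141, -0.003, 2.268]
force: [-0.7, 0.7, -0.6]
opening: 0.0622
gripper_force: 0.0
```

Call:
arm_command(
  steps=[
    {"x":0,"y":0,"z":0,"wx":0,"wy":0,"wz":0},
    {"x":0,"y":0,"z":0,"wx":0,"wy":0,"wz":0},
    {"x":0,"y":0,"z":0,"wx":0,"wy":0,"wz":0},
    {"x":0,"y":0,"z":0,"wx":0,"wy":0,"wz":0},
    {"x":0,"y":0,"z":0,"wx":0,"wy":0,"wz":0},
  ],
  claw=30,
)

```text
time: 4.72
ee_pos: [0.4657, -0.2799, 0.0029]
eef_rot: [3.141, 0.0, 2.266]
force: [0.7, 0.8, -0.5]
opening: 0.03
gripper_force: 0.0
```

```bash
python3 plan.py 0.466,-0.279,0.15,130,0.6,-0.08,0.15,168,0.621,-0.0455,0.12,168 45
```

```text
t 4.72 at [ 465.7 -279.9    2.9] rpy [180.    0.  129.9] F [ 0.7  0.8 -0.5] op 30.0 gf 0.0
[{"x": 0.0, "y": 0.0, "z": -37.0, "wx": 0.0, "wy": 0.0, "wz": -0.0}, {"x": 0.0, "y": 0.0, "z": -37.0, "wx": 0.0, "wy": 0.0, "wz": -0.0}, {"x": 0.0, "y": 0.0, "z": -37.0, "wx": 0.0, "wy": 0.0, "wz": -0.0}, {"x": 0.5, "y": 0.8, "z": -36.1, "wx": 0.0, "wy": 0.0, "wz": -0.1}, {"x": 11.0, "y": 38.0, "z": -0.0, "wx": -0.0, "wy": 0.0, "wz": -6.0}]
[{"x": 7.0, "y": 39.0, "z": -0.0, "wx": -0.0, "wy": 0.0, "wz": -6.0}, {"x": 3.0, "y": 40.0, "z": -0.0, "wx": -0.0, "wy": 0.0, "wz": -7.0}, {"x": -2.0, "y": 40.0, "z": -0.0, "wx": -0.0, "wy": 0.0, "wz": -6.0}, {"x": -6.0, "y": 40.0, "z": -0.0, "wx": -0.0, "wy": 0.0, "wz": -7.0}, {"x": -11.6, "y": 38.4, "z": -0.0, "wx": -0.0, "wy": 0.0, "wz": -6.0}]
[{"x": -7.0, "y": 19.0, "z": 15.0, "wx": -0.0, "wy": 0.0, "wz": -0.0}, {"x": -6.3, "y": 19.2, "z": 15.0, "wx": -0.0, "wy": 0.0, "wz": -0.0}]
```

The fingers closed to 30 mm with no grip force, so the sleeve was missed. I'll look before moving.

```bash
python3 - <<'E'
from h import *
o=np.zeros((600,800,3),np.uint8)
for i,(n,(u,v)) in enumerate((("top",(399,226)),("side",(293,290)))):
    im,d=read_camera(n); np.savez(f"{n}2.npz",im=im,d=d)
    o[:,i*400:(i+1)*400]=cv2.resize(im[v-60:v+60,u-40:u+40],(400,600))
save("pics/c3.png",o)
E
```

```text
(no output)
```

View pics/c3.png

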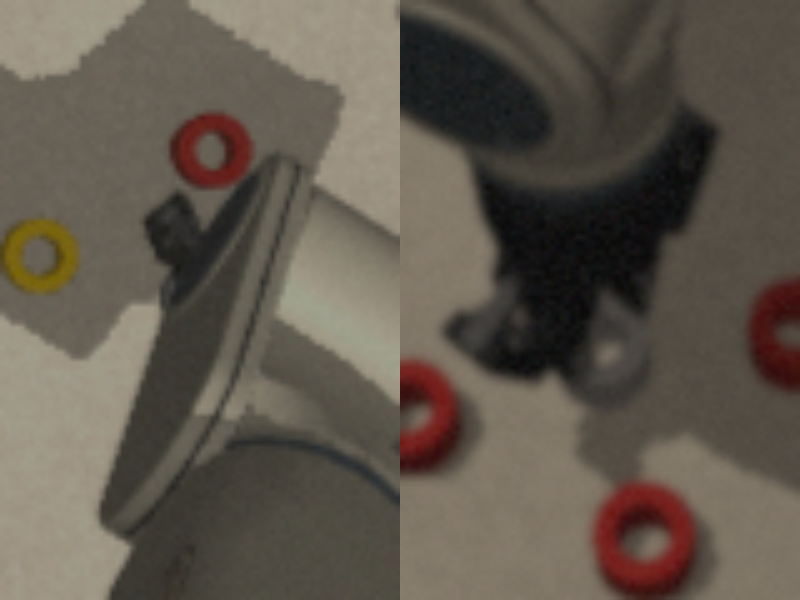

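```bash
python3 - <<'E'
from h import *
n="side"; z=np.load("side2.npz"); W=world(n,z["d"]); im=z["im"]; z0=np.load("side0.npz"); W0=world(n,z0["d"])
f,cx,cy,R,t,_=cam(n)
for p in((.4657,-.2799,.003),(.466,-.279,.03)):
    q=R@np.array(p)+t; print("proj",cx+f*q[0]/q[2],cy+f*q[1]/q[2])
for v in range(284,312,2):
    print(v," ".join("%4d,%4d,%3d%s"%(*(W[v,u]*1000),"L" if im[v,u].mean()>60 else "d") for u in range(262,306,4)))
n="top"; z=np.load("top2.npz"); W=world(n,z["d"]); im=z["im"]
print("top")
for v in range(200,236,3):
    print(v," ".join("%4d,%4d,%3d%s"%(*(W[v,u]*1000),"L" if im[v,u].mean()>60 else "d") for u in range(384,414,3)))
E
```

```text
proj 293.17464900208375 301.87375474603107
proj 292.5202602351833 296.2625789264383
284  403,-224,  0L  411,-225, -1L  420,-227, -1L  435,-301,147d  443,-312,166d  450,-317,174d  457,-318,173d  464,-319,173d  471,-320,172d  480,-274, 73d  488,-280, 83d
286  402,-229,  0L  411,-230, -1L  420,-233,  0L  435,-306,149d  442,-311,157d  449,-311,153d  456,-304,137d  463,-308,142d  472,-265, 50d  479,-276, 70d  487,-278, 70d
288  402,-233, -2L  411,-237,  2L  419,-236, -1L  434,-309,146L  441,-313,153d  449,-312,147d  456,-304,128d  463,-309,136d  471,-265, 39d  479,-274, 55d  487,-279, 64d
290  401,-238, -2L  410,-239, -1L  426,-310,143L  434,-312,145d  441,-315,149d  448,-312,138d  455,-305,122d  462,-306,121d  471,-264, 27L  479,-274, 46d  487,-279, 53d
292  401,-242, -3L  409,-244, -1L  426,-314,143L  433,-316,144d  439,-294, 95d  447,-300,105d  465,-656,872d  462,-308,116d  470,-269, 28L  478,-271, 29d  486,-280, 46d
294  411,-314,140L  418,-313,135d  425,-316,140L  432,-316,136d  438,-295, 87d  446,-297, 90d  454,-306,107d  461,-308,108d  469,-270, 20d  478,-275, 28L  487,-263,  0L
29
[... 2501 characters left out ...]
-217,333d  484,-217,369d  484,-220,384d  485,-221,411d  485,-223,433L  485,-230,425L
224  470,-238,  3L  470,-247,  0L  470,-256,  0L  477,-213,318d  478,-213,355d  478,-216,370L  479,-217,402L  479,-218,428d  479,-221,439L  479,-228,435d
227  461,-239, -2L  461,-247,  0L  461,-255,  4L  471,-209,340d  472,-211,363L  472,-213,390d  473,-214,418d  474,-214,447L  474,-220,443L  474,-226,442L
230  453,-239, -2L  453,-247, -2L  453,-255,  0L  465,-208,346d  466,-209,378d  467,-210,406d  468,-211,433d  469,-212,457L  469,-218,455L  468,-225,446L
233  444,-238,  1L  445,-246,  7L  458,-204,329L  460,-205,366d  461,-206,395d  462,-207,424d  463,-207,454d  464,-211,464L  463,-217,459d  463,-224,453L
```

```bash
python3 - <<'E'
from h import *
for k,tcp in((1,(.465,-.278)),(2,(.4657,-.2799))):
  for n in("side","top"):
    z=np.load(f"{n}{k}.npz"); z0=np.load(f"{n}0.npz"); W=world(n,z["d"]); 
    m=(z["d"]>0)&(z0["d"]-z["d"]>.006)&(np.hypot(W[...,0]-tcp[0],W[...,1]-tcp[1])<.075)&(W[...,2]<.2)
    m=cv2.erode(m.astype(np.uint8),np.ones((2,2)))>0
    P=W[m]-np.array([*tcp,0]); a=np.radians(40); u=P[:,0]*np.cos(a)+P[:,1]*np.sin(a); w=-P[:,0]*np.sin(a)+P[:,1]*np.cos(a)
    for sg in(1,-1):
        s=u*sg>5; o=P[s][:,2].argsort()[:14]
        print(n,k,sg,[(round(a*1000),round(b*1000),round(c*1000)) for a,b,c in zip(u[s][o],w[s][o],P[s][o][:,2])])
E
python3 plan.py 0.466,-0.279,0.003,130 50
```

```text
side 1 1 []
side 1 -1 []
top 1 1 []
top 1 -1 []
side 2 1 []
side 2 -1 []
top 2 1 []
top 2 -1 []
t 4.83 at [ 465.6 -279.8    2.7] rpy [180.    0.  129.9] F [-0.8 -0.6 -0.3] op 30.2 gf 0.0
[{"x": 0.4, "y": 0.8, "z": -0.3, "wx": 0.0, "wy": 0.0, "wz": -0.1}]
```

```bash
python3 - <<'E'
from h import *
for k,tcp in((1,(.465,-.278)),(2,(.4657,-.2799))):
  for n in("side","top"):
    z=np.load(f"{n}{k}.npz"); z0=np.load(f"{n}0.npz"); W=world(n,z["d"]); 
    m=(z["d"]>0)&(z0["d"]-z["d"]>.006)&(np.hypot(W[...,0]-tcp[0],W[...,1]-tcp[1])<.075)&(W[...,2]<.2)
    m=cv2.erode(m.astype(np.uint8),np.ones((2,2),np.uint8))>0
    P=W[m]-np.array([*tcp,0]); a=np.radians(40); u=P[:,0]*np.cos(a)+P[:,1]*np.sin(a); w=-P[:,0]*np.sin(a)+P[:,1]*np.cos(a)
    print(n,k,m.sum())
    for sg in(1,-1):
        s=u*sg>5; o=P[s][:,2].argsort()[:14]
        print(sg,[(round(i*1000),round(j*1000),round(c*1000)) for i,j,c in zip(u[s][o],w[s][o],P[s][o][:,2])])
E
```

```text
side 1 234
1 []
-1 []
top 1 17
1 []
-1 []
side 2 929
1 []
-1 []
top 2 94
1 []
-1 []
```

```bash
cat >tips.py <<'E'
from h import *
def tips(n,k,tcp,ang):
    z=np.load(f"{n}{k}.npz"); z0=np.load(f"{n}0.npz"); W=world(n,z["d"]); 
    m=(z["d"]>0)&(z0["d"]-z["d"]>.006)&(np.hypot(W[...,0]-tcp[0],W[...,1]-tcp[1])<.075)&(W[...,2]<.2)
    m=cv2.erode(m.astype(np.uint8),np.ones((2,2),np.uint8))>0
    P=W[m]-np.array([*tcp,0]); a=np.radians(ang); u=P[:,0]*np.cos(a)+P[:,1]*np.sin(a); w=-P[:,0]*np.sin(a)+P[:,1]*np.cos(a)
    print(n,k,m.sum())
    for sg in(1,-1):
        s=u*sg>.005; o=P[s][:,2].argsort()[:16]
        print(sg,[(round(i*1000),round(j*1000),round(c*1000)) for i,j,c in zip(u[s][o],w[s][o],P[s][o][:,2])])
E
python3 - <<'E'
from tips import *
for k,tcp in((1,(.465,-.278)),(2,(.4657,-.2799))):
  for n in("side","top"): tips(n,k,tcp,40)
E
```

```text
side 1 234
1 [(30, -5, 143), (29, -9, 144), (35, -14, 145), (30, 2, 145), (29, -1, 146), (32, -14, 146), (30, -8, 146), (29, -4, 147), (30, 4, 148), (29, -12, 148), (28, -15, 148), (32, -14, 150), (35, -14, 150), (29, -14, 150), (29, -4, 150), (29, -11, 150)]
-1 [(-38, -14, 146), (-35, -15, 147), (-43, -9, 148), (-39, -13, 148), (-37, -14, 149), (-41, -10, 150), (-40, -12, 151), (-40, -9, 152), (-45, -10, 153), (-46, -3, 153), (-43, -10, 153), (-40, -14, 154), (-39, -9, 154), (-46, -8, 156), (-34, -14, 156), (-40, -13, 157)]
top 1 17
1 [(34, 11, 180), (42, 9, 188), (38, 0, 189), (38, 12, 189), (37, 4, 189), (39, 6, 189), (44, 8, 190), (36, 2, 191), (43, 6, 192), (41, 1, 192), (40, 3, 193), (41, 5, 194), (41, 12, 194), (37, 11, 194), (41, 8, 195), (38, 8, 196)]
-1 []
side 2 929
1 [(41, 5, 2), (13, 1, 39), (14, -1, 40), (14, -10, 44), (13, -13, 44), (14, 4, 44), (13, 1, 45), (14, -4, 46), (16, -14, 47), (19, -14, 47), (13, 6, 47), (14, 4, 48), (13, -2, 49), (12, -9, 49), (13, 1, 50), (19, -14, 50)]
-1 [(-23, -10, 43), (-25, -9, 46), (-21, -14, 46), (-18, -14, 46), (-23, -13, 48), (-18, -14, 50), (-23, -10, 50), (-29, -10, 50), (-30, -3, 51), (-21, -14, 51), (-25, -10, 52), (-28, -9, 52), (-20, -14, 54), (-23, -14, 55), (-24, -9, 55), (-18, -14, 56)]
top 2 94
1 [(38, 3, 91), (40, 5, 92), (36, 9, 93), (31, 7, 93), (33, 5, 93), (35, 3, 93), (37, 5, 93), (37, 2, 95), (42, 11, 95), (35, 7, 95), (39, 0, 97), (39, 8, 98), (39, 12, 99), (41, 3, 100), (41, 10, 101), (44, 10, 110)]
-1 []
```

The depth images show the real fingertips about 38 mm above the reported TCP point, so they closed just over the sleeve. I reopen and go lower in guarded steps.

Call:
arm_command(
  steps=[
    {"x":0,"y":0,"z":0,"wx":0,"wy":0,"wz":0},
    {"x":0,"y":0,"z":0,"wx":0,"wy":0,"wz":0},
    {"x":0,"y":0,"z":0,"wx":0,"wy":0,"wz":0},
    {"x":0,"y":0,"z":5,"wx":0,"wy":0,"wz":0},
    {"x":0,"y":0,"z":8,"wx":0,"wy":0,"wz":0},
  ],
  claw=62,
)

```text
time: 5.45
ee_pos: [0.4657, -0.2799, -0.0107]
eef_rot: [3.141, 0.0, 2.266]
force: [-0.0, 0.5, -0.4]
opening: 0.0622
gripper_force: 0.0
```

```bash
python3 - <<'E'
from tips import *
im,d=read_camera("side"); np.savez("side3.npz",im=im,d=d)
s=robot.get_state(); print(s["ee_pos"],s["force"])
tips("side",3,s["ee_pos"][:2],40)
E
```

```text
[ 0.46501523 -0.27942026 -0.01176253] [-0.37647349  0.55563461 -0.64039401]
side 3 1150
1 [(35, -14, 34), (30, -13, 35), (30, -2, 35), (31, -15, 36), (30, -11, 37), (28, -6, 38), (29, 0, 38), (30, -8, 38), (32, -14, 39), (30, -5, 39), (30, -13, 40), (34, -15, 41), (42, -11, 41), (31, -4, 42), (29, -3, 42), (29, -11, 43)]
-1 [(-34, -14, 33), (-41, -10, 34), (-37, -15, 35), (-36, -14, 37), (-34, -15, 39), (-44, -10, 40), (-41, -11, 41), (-33, -14, 42), (-39, -11, 43), (-40, -10, 44), (-36, -15, 45), (-44, -11, 46), (-36, -14, 47), (-39, -15, 48), (-46, -10, 49), (-40, -10, 49)]
```

Call:
arm_command(
  steps=[
    {"x":0,"y":0,"z":8,"wx":0,"wy":0,"wz":0},
    {"x":0,"y":0,"z":7,"wx":0,"wy":0,"wz":0},
    {"x":0,"y":0,"z":3,"wx":0,"wy":0,"wz":0},
  ],
)

```text
time: 5.88
ee_pos: [0.4653, -0.2796, -0.0291]
eef_rot: [-3.141, -0.001, 2.266]
force: [0.2, 0.4, 1.6]
opening: 0.0622
gripper_force: 0.0
```

Call:
arm_command(
  steps=[
    {"x":0,"y":0,"z":0,"wx":0,"wy":0,"wz":0},
    {"x":0,"y":0,"z":0,"wx":0,"wy":0,"wz":0},
    {"x":0,"y":0,"z":0,"wx":0,"wy":0,"wz":0},
    {"x":0,"y":0,"z":0,"wx":0,"wy":0,"wz":0},
  ],
  claw=30,
)

```text
time: 6.38
ee_pos: [0.4658, -0.2799, -0.0282]
eef_rot: [3.141, 0.0, 2.266]
force: [-0.1, 0.4, 1.7]
opening: 0.04
gripper_force: 60.4
```

```bash
python3 plan.py 0.466,-0.279,0.1,130,0.6,-0.08,0.1,168,0.621,-0.0455,0.075,168 45
```

```text
t 6.38 at [ 465.8 -279.9  -28.2] rpy [180.    0.  129.9] F [-0.1  0.4  1.7] op 40.0 gf 60.4
[{"x": 0.0, "y": 0.0, "z": -43.0, "wx": 0.0, "wy": 0.0, "wz": -0.0}, {"x": 0.0, "y": 0.0, "z": -43.0, "wx": 0.0, "wy": 0.0, "wz": -0.0}, {"x": 0.5, "y": 0.8, "z": -42.2, "wx": 0.0, "wy": 0.0, "wz": -0.1}, {"x": 11.0, "y": 38.0, "z": -0.0, "wx": -0.0, "wy": 0.0, "wz": -6.0}, {"x": 7.0, "y": 39.0, "z": -0.0, "wx": -0.0, "wy": 0.0, "wz": -6.0}]
[{"x": 3.0, "y": 40.0, "z": -0.0, "wx": -0.0, "wy": 0.0, "wz": -7.0}, {"x": -2.0, "y": 40.0, "z": -0.0, "wx": -0.0, "wy": 0.0, "wz": -6.0}, {"x": -6.0, "y": 40.0, "z": -0.0, "wx": -0.0, "wy": 0.0, "wz": -7.0}, {"x": -11.5, "y": 38.4, "z": -0.0, "wx": -0.0, "wy": 0.0, "wz": -6.0}, {"x": -7.0, "y": 19.0, "z": 12.0, "wx": -0.0, "wy": 0.0, "wz": -0.0}]
[{"x": -6.4, "y": 19.1, "z": 13.0, "wx": -0.0, "wy": 0.0, "wz": -0.0}]
```

Call:
arm_command(
  steps=[
    {"x":0,"y":0,"z":-43,"wx":0,"wy":0,"wz":0},
    {"x":0,"y":0,"z":-43,"wx":0,"wy":0,"wz":0},
    {"x":0,"y":1,"z":-42,"wx":0,"wy":0,"wz":0},
    {"x":11,"y":38,"z":0,"wx":0,"wy":0,"wz":-6},
    {"x":7,"y":39,"z":0,"wx":0,"wy":0,"wz":-6},
  ],
)

```text
time: 7.0
ee_pos: [0.5113, -0.2132, 0.1005]
eef_rot: [3.141, 0.002, 2.478]
force: [0.4, -0.7, -1.6]
opening: 0.0395
gripper_force: 60.9
```

Call:
arm_command(
  steps=[
    {"x":3,"y":40,"z":0,"wx":0,"wy":0,"wz":-7},
    {"x":-2,"y":40,"z":0,"wx":0,"wy":0,"wz":-6},
    {"x":-6,"y":40,"z":0,"wx":0,"wy":0,"wz":-7},
    {"x":-12,"y":38,"z":0,"wx":0,"wy":0,"wz":-6},
    {"x":-7,"y":19,"z":12,"wx":0,"wy":0,"wz":0},
  ],
)

```text
time: 7.62
ee_pos: [0.6135, -0.0624, 0.088]
eef_rot: [3.141, 0.002, 2.931]
force: [-0.2, -0.0, -0.3]
opening: 0.0399
gripper_force: 60.8
```

Call:
arm_command(
  steps=[
    {"x":-6,"y":19,"z":13,"wx":0,"wy":0,"wz":0},
    {"x":0,"y":0,"z":0,"wx":0,"wy":0,"wz":0},
    {"x":0,"y":0,"z":0,"wx":0,"wy":0,"wz":0},
  ],
)

```text
time: 8.0
ee_pos: [0.621, -0.0471, 0.0741]
eef_rot: [-3.141, -0.001, 2.929]
force: [-0.5, -1.0, -2.0]
opening: 0.0398
gripper_force: 60.8
```

```bash
python3 - <<'E'
from h import *
im,d=read_camera("side"); np.savez("side4.npz",im=im,d=d); 
imt,dt=read_camera("top"); np.savez("top4.npz",im=imt,d=dt)
s=robot.get_state(); p=np.array(s["ee_pos"]); print(p,s["eef_rot"],s["opening"],s["gripper_force"])
f,cx,cy,R,t,_=cam("side")
for a in(p+[0,0,.028],p+[0,0,.058],(.621,-.0455,.086)):
    q=R@np.array(a)+t; print("proj",cx+f*q[0]/q[2],cy+f*q[1]/q[2])
o=np.hstack([cv2.resize(im[120:220,310:374],(384,600)),cv2.resize(imt[120:220,282:346],(384,600))]); save("pics/c4.png",o)
E
python3 plan.py 0.621,-0.0455,0.075,168
```

```text
[ 0.62139821 -0.04738145  0.07470468] [-3.14141219e+00 -1.38658920e-04  2.92836033e+00] 0.039563582463082454 60.81790231692139
proj 343.61465568170775 180.21606330087195
proj 344.10293505232977 171.8650505142896
proj 343.02488189018425 184.10376122278026
t 8.1 at [621.4 -47.4  74.7] rpy [-180.    -0.   167.8] F [-0.1 -0.5 -0.6] op 39.6 gf 60.8
[{"x": 0.8, "y": 1.8, "z": -0.3, "wx": -0.0, "wy": -0.0, "wz": -0.2}]
```

View pics/c4.png

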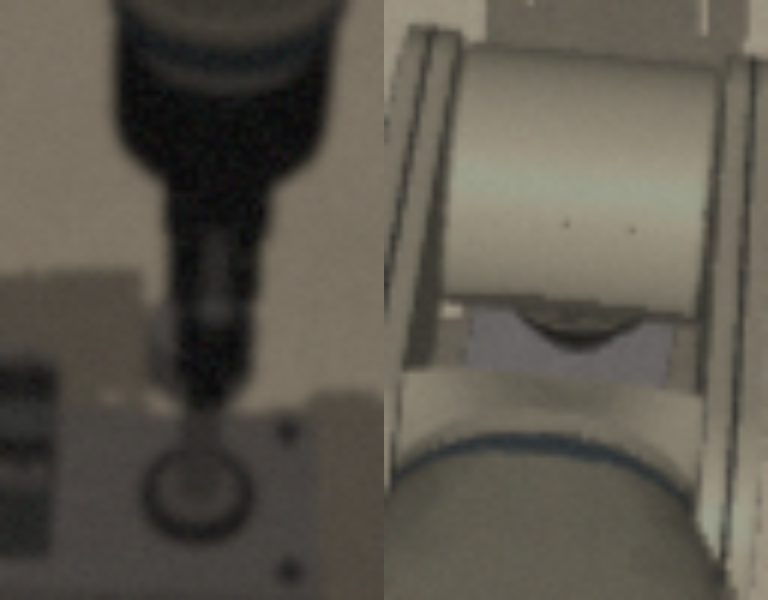

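```bash
python3 - <<'E'
from h import *
z=np.load("side4.npz"); im,d=z["im"],z["d"]; W=world("side",d)
for v in range(166,206,3): print(v,"I",im[v,328:362].mean(1).astype(int).tolist())
for v in range(168,190,3): print(v,[tuple((W[v,u]*1000).astype(int)) for u in range(331,355,2)])
E
```

```text
166 I [72, 73, 71, 75, 74, 88, 102, 109, 102, 82, 53, 25, 22, 19, 22, 32, 34, 41, 39, 38, 29, 17, 14, 23, 39, 74, 98, 108, 110, 111, 112, 110, 110, 109]
169 I [72, 74, 70, 74, 73, 86, 98, 103, 94, 74, 46, 29, 21, 20, 24, 33, 42, 45, 43, 40, 32, 25, 19, 32, 54, 86, 103, 112, 110, 110, 110, 109, 109, 112]
172 I [73, 68, 72, 70, 70, 73, 74, 75, 68, 68, 58, 43, 35, 26, 33, 40, 49, 50, 48, 46, 42, 30, 35, 48, 78, 103, 111, 110, 112, 111, 110, 112, 108, 111]
175 I [71, 73, 71, 70, 72, 70, 66, 62, 66, 66, 56, 42, 23, 17, 12, 21, 24, 19, 20, 18, 13, 19, 27, 43, 72, 96, 107, 110, 110, 112, 113, 112, 109, 111]
178 I [72, 72, 72, 72, 71, 69, 62, 51, 52, 55, 54, 42, 30, 19, 15, 21, 23, 15, 14, 16, 12, 20, 26, 51, 82, 103, 111, 112, 111, 115, 112, 109, 108, 112]
181 I [73, 71, 74, 69, 68, 66, 61, 50, 49, 48, 46, 32, 19, 20, 10, 19, 21, 10, 18, 24, 13, 23, 32, 54, 81, 104, 108, 113, 113, 113, 114, 111, 113, 111]
184 I [77, 78, 75, 75, 73, 71, 74, 69, 65, 56, 49, 45, 41, 28, 20, 22, 12, 13, 13, 32, 40, 51, 67, 87, 103, 112, 112, 112, 112, 113, 113, 113, 111, 109]
187 I [79, 76, 77, 72, 73, 77, 81, 
[... 4752 characters left out ...]
int64(-83), np.int64(125)), (np.int64(629), np.int64(-69), np.int64(107)), (np.int64(657), np.int64(13), np.int64(-3)), (np.int64(662), np.int64(10), np.int64(0))]
189 [(np.int64(602), np.int64(4), np.int64(7)), (np.int64(607), np.int64(2), np.int64(10)), (np.int64(612), np.int64(1), np.int64(10)), (np.int64(617), np.int64(0), np.int64(11)), (np.int64(622), np.int64(0), np.int64(10)), (np.int64(615), np.int64(-49), np.int64(73)), (np.int64(619), np.int64(-53), np.int64(77)), (np.int64(624), np.int64(-51), np.int64(74)), (np.int64(642), np.int64(-3), np.int64(9)), (np.int64(648), np.int64(-3), np.int64(7)), (np.int64(654), np.int64(-1), np.int64(4)), (np.int64(660), np.int64(0), np.int64(0))]
```

Circle-fitting the visible sleeve surface puts it at about (620,−49.5), with the shaft at (621.5,−49) in the same camera, so it lines up. I lower it.

Call:
arm_command(
  steps=[
    {"x":-1,"y":0,"z":15,"wx":0,"wy":0,"wz":0},
    {"x":0,"y":0,"z":15,"wx":0,"wy":0,"wz":0},
    {"x":0,"y":0,"z":12,"wx":0,"wy":0,"wz":0},
  ],
)

```text
time: 8.48
ee_pos: [0.6222, -0.0466, 0.0312]
eef_rot: [3.141, -0.001, 2.929]
force: [-0.0, 2.0, -0.2]
opening: 0.0395
gripper_force: 61.0
```

Call:
arm_command(
  steps=[
    {"x":0,"y":0,"z":12,"wx":0,"wy":0,"wz":0},
    {"x":0,"y":0,"z":12,"wx":0,"wy":0,"wz":0},
  ],
)

```text
time: 8.72
ee_pos: [0.6226, -0.0466, 0.0077]
eef_rot: [-3.142, -0.0, 2.93]
force: [0.8, 2.1, 0.5]
opening: 0.0397
gripper_force: 61.0
```

Call:
arm_command(
  steps=[
    {"x":0,"y":0,"z":9,"wx":0,"wy":0,"wz":0},
    {"x":0,"y":0,"z":4,"wx":0,"wy":0,"wz":0},
    {"x":0,"y":0,"z":1,"wx":0,"wy":0,"wz":0},
  ],
)

```text
time: 9.1
ee_pos: [0.6226, -0.0466, -0.0056]
eef_rot: [-3.142, -0.0, 2.93]
force: [0.0, 2.3, 0.0]
opening: 0.0397
gripper_force: 61.0
```

Call:
arm_command(
  steps=[
    {"x":0,"y":0,"z":1,"wx":0,"wy":0,"wz":0},
    {"x":0,"y":0,"z":0,"wx":0,"wy":0,"wz":0},
  ],
)

```text
time: 9.35
ee_pos: [0.6229, -0.0467, -0.0062]
eef_rot: [3.142, 0.0, 2.93]
force: [0.1, 1.8, -1.8]
opening: 0.04
gripper_force: 60.8
```

Call:
arm_command(
  steps=[
    {"x":0,"y":0,"z":0,"wx":0,"wy":0,"wz":0},
    {"x":0,"y":0,"z":0,"wx":0,"wy":0,"wz":0},
    {"x":0,"y":0,"z":0,"wx":0,"wy":0,"wz":0},
  ],
  claw=60,
)

```text
time: 9.72
ee_pos: [0.6228, -0.0469, -0.0063]
eef_rot: [-3.141, 0.0, 2.93]
force: [-0.1, 0.4, 0.4]
opening: 0.0599
gripper_force: 0.0
```

Call:
arm_command(
  steps=[
    {"x":0,"y":0,"z":-30,"wx":0,"wy":0,"wz":0},
    {"x":0,"y":0,"z":-45,"wx":0,"wy":0,"wz":0},
    {"x":0,"y":0,"z":-45,"wx":0,"wy":0,"wz":0},
  ],
)

```text
time: 10.1
ee_pos: [0.6224, -0.0468, 0.1146]
eef_rot: [-3.141, -0.001, 2.93]
force: [0.7, 0.2, -0.2]
opening: 0.0597
gripper_force: 0.0
```

```bash
python3 plan.py 0.467,0.271,0.1,135,0.467,0.271,0.02,135 48
```

```text
t 10.1 at [622.4 -46.8 114.6] rpy [-180.    -0.   167.9] F [ 0.7  0.2 -0.2] op 59.7 gf 0.0
[{"x": 27.0, "y": 35.0, "z": 2.0, "wx": -0.0, "wy": -0.0, "wz": 4.0}, {"x": 30.0, "y": 33.0, "z": 2.0, "wx": -0.0, "wy": -0.0, "wz": 4.0}, {"x": 32.0, "y": 31.0, "z": 2.0, "wx": -0.0, "wy": -0.0, "wz": 4.0}, {"x": 34.0, "y": 28.0, "z": 2.0, "wx": -0.0, "wy": -0.0, "wz": 4.0}, {"x": 36.0, "y": 26.0, "z": 2.0, "wx": -0.0, "wy": -0.0, "wz": 4.0}]
[{"x": 37.0, "y": 23.0, "z": 2.0, "wx": -0.0, "wy": -0.0, "wz": 4.0}, {"x": 39.0, "y": 20.0, "z": 1.0, "wx": -0.0, "wy": -0.0, "wz": 4.0}, {"x": 40.8, "y": 18.0, "z": 1.7, "wx": -0.0, "wy": -0.0, "wz": 4.9}, {"x": -0.0, "y": 0.0, "z": 40.0, "wx": -0.0, "wy": -0.0, "wz": -0.0}, {"x": -0.1, "y": 0.1, "z": 40.0, "wx": -0.0, "wy": -0.0, "wz": -0.0}]
```

Call:
arm_command(
  steps=[
    {"x":31,"y":40,"z":2,"wx":0,"wy":0,"wz":0},
    {"x":31,"y":40,"z":2,"wx":0,"wy":0,"wz":0},
    {"x":31,"y":40,"z":2,"wx":0,"wy":0,"wz":0},
    {"x":31,"y":40,"z":2,"wx":0,"wy":0,"wz":0},
    {"x":31,"y":40,"z":2,"wx":0,"wy":0,"wz":0},
  ],
  claw=78,
)

```text
time: 10.72
ee_pos: [0.5126, 0.1827, 0.1038]
eef_rot: [3.141, 0.001, 2.929]
force: [0.3, 0.9, -0.4]
opening: 0.0777
gripper_force: 0.0
```

```bash
python3 - <<'E'
from h import *
from scipy import ndimage as nd
for n,c in(("top",(200,224)),("side",(270,125))):
    im,d=read_camera(n); np.savez(f"{n}5.npz",im=im,d=d); W=world(n,d)
    z0=np.load(f"{n}0.npz")
    u,v=c; g=z0["im"].mean(2)[v-16:v+17,u-18:u+19]; lab,k=nd.label(g<60); L=lab[lab>0]
    b=np.bincount(L); j=b.argmax(); ys,xs=np.nonzero(lab==j); q=((xs.min()+xs.max())/2+u-18,(ys.min()+ys.max())/2+v-16)
    print(n,b.max(),q,xs.min(),xs.max(),ys.min(),ys.max(),"c",ray(n,*q,.006).round(4),[ray(n,xs.min()-.5+u-18,q[1],.006).round(3),ray(n,xs.max()+.5+u-18,q[1],.006).round(3)])
    # fixture after placing
    P=W[(d>0)&(np.hypot(W[...,0]-.621,W[...,1]+.046)<.026)]
    h=P[(P[:,2]>.042)&(P[:,2]<.06)]; print("sleeve top",len(h),np.median(h,0).round(4) if len(h) else "",(h.min(0)+h.max(0))/2 if len(h) else "")
E
python3 plan.py 0.467,0.271,0.1,168
```

```text
top 172 (np.float64(199.5), np.float64(224.0)) 8 27 7 25 c [0.4709 0.2779 0.006 ] [array([0.471, 0.306, 0.006]), array([0.471, 0.25 , 0.006])]
sleeve top 134 [ 0.6206 -0.0454  0.0498] [ 0.62079159 -0.0454032   0.0496851 ]
side 175 (np.float64(269.0), np.float64(125.5)) 8 26 10 23 c [0.4692 0.269  0.006 ] [array([0.442, 0.274, 0.006]), array([0.496, 0.264, 0.006])]
sleeve top 163 [ 0.6189 -0.0536  0.0484] [ 0.62151817 -0.05261187  0.05102086]
t 10.82 at [511.  184.6 103.5] rpy [ 1.800e+02 -1.000e-01  1.681e+02] F [ 0.2 -0.   0.1] op 78.0 gf 0.0
[{"x": 30.0, "y": 38.0, "z": 2.0, "wx": 0.0, "wy": -0.0, "wz": 0.0}, {"x": 30.8, "y": 37.5, "z": 1.5, "wx": 0.0, "wy": -0.1, "wz": 0.1}]
```

Call:
arm_command(
  steps=[
    {"x":29,"y":39,"z":20,"wx":0,"wy":0,"wz":0},
    {"x":30,"y":39,"z":30,"wx":0,"wy":0,"wz":0},
    {"x":0,"y":0,"z":34,"wx":0,"wy":0,"wz":0},
    {"x":0,"y":0,"z":0,"wx":0,"wy":0,"wz":0},
  ],
)

```text
time: 11.32
ee_pos: [0.4703, 0.2691, 0.0178]
eef_rot: [-3.138, -0.003, 2.93]
force: [0.5, -0.3, 0.8]
opening: 0.0777
gripper_force: 0.0
```

```bash
python3 - <<'E'
from tips import *
im,d=read_camera("side"); np.savez("side6.npz",im=im,d=d)
s=robot.get_state(); print(s["ee_pos"],s["force"],s["opening"])
tips("side",6,s["ee_pos"][:2],78)
E
```

```text
[0.47162012 0.26935735 0.01915353] [ 0.58511259 -0.29661639  1.03047527] 0.07785249448791855
side 6 542
1 [(6, 14, 9), (37, -5, 62), (34, -8, 64), (35, -9, 67), (35, -6, 67), (38, 6, 68), (37, -9, 69), (32, -7, 73), (35, -7, 75), (35, -9, 75), (34, 5, 75), (38, 5, 75), (35, -7, 78), (34, -10, 79), (38, -7, 79), (38, -10, 79)]
-1 [(-49, -6, 65), (-49, -9, 65), (-51, 4, 67), (-49, -7, 69), (-47, -9, 70), (-55, -5, 71), (-51, -10, 71), (-56, 6, 71), (-56, -2, 71), (-53, 1, 72), (-58, 0, 73), (-54, -5, 74), (-55, 6, 74), (-55, 3, 74), (-51, -8, 74), (-47, -10, 74)]
```

Call:
arm_command(
  steps=[
    {"x":2,"y":4,"z":25,"wx":0,"wy":0,"wz":0},
    {"x":0,"y":0,"z":20,"wx":0,"wy":0,"wz":0},
    {"x":0,"y":0,"z":9,"wx":0,"wy":0,"wz":0},
    {"x":0,"y":0,"z":3,"wx":0,"wy":0,"wz":0},
  ],
)

```text
time: 11.88
ee_pos: [0.471, 0.274, -0.0375]
eef_rot: [-3.141, -0.0, 2.929]
force: [0.4, 0.9, -0.4]
opening: 0.0783
gripper_force: 0.0
```

Call:
arm_command(
  steps=[
    {"x":0,"y":0,"z":0,"wx":0,"wy":0,"wz":0},
    {"x":0,"y":0,"z":0,"wx":0,"wy":0,"wz":0},
    {"x":0,"y":0,"z":0,"wx":0,"wy":0,"wz":0},
    {"x":0,"y":0,"z":0,"wx":0,"wy":0,"wz":0},
  ],
  claw=45,
)

```text
time: 12.38
ee_pos: [0.4714, 0.2746, -0.0358]
eef_rot: [3.141, 0.001, 2.93]
force: [-1.3, -2.0, 10.3]
opening: 0.0541
gripper_force: 60.9
```

Call:
arm_command(
  steps=[
    {"x":0,"y":0,"z":-20,"wx":0,"wy":0,"wz":0},
    {"x":0,"y":0,"z":-40,"wx":0,"wy":0,"wz":0},
    {"x":0,"y":0,"z":-40,"wx":0,"wy":0,"wz":0},
    {"x":0,"y":0,"z":-40,"wx":0,"wy":0,"wz":0},
    {"x":0,"y":0,"z":0,"wx":0,"wy":0,"wz":0},
  ],
)

```text
time: 13.0
ee_pos: [0.4732, 0.2757, 0.1069]
eef_rot: [3.137, 0.006, 2.93]
force: [0.2, 0.0, -1.7]
opening: 0.0544
gripper_force: 63.5
```

```bash
python3 - <<'E'
from h import *
im,d=read_camera("side"); np.savez("side7.npz",im=im,d=d); W=world("side",d)
p=np.array(robot.get_state()["ee_pos"]); print(p)
f,cx,cy,R,t,_=cam("side"); q=R@(p+[0,0,.045])+t; u,v=cx+f*q[0]/q[2],cy+f*q[1]/q[2]; print(u,v)
u,v=int(u),int(v); save("pics/c5.png",cv2.resize(im[v-35:v+35,u-40:u+40],None,fx=8,fy=8))
E
python3 plan.py 0.6,0.05,0.104,168,0.623,-0.046,0.088,168 48
```

```text
[0.47190396 0.27501276 0.10497948]
264.2036341101622 83.9339230963537
t 13.05 at [471.9 275.  105. ] rpy [179.8   0.2 167.9] F [-0.8  0.1 -1.3] op 54.1 gf 63.5
[{"x": -29.0, "y": -32.0, "z": 0.0, "wx": 0.0, "wy": 0.0, "wz": -0.0}, {"x": -29.0, "y": -32.0, "z": 0.0, "wx": 0.0, "wy": 0.0, "wz": -0.0}, {"x": -29.0, "y": -32.0, "z": 0.0, "wx": 0.0, "wy": 0.0, "wz": -0.0}, {"x": -29.0, "y": -32.0, "z": 0.0, "wx": 0.0, "wy": 0.0, "wz": -0.0}, {"x": -28.0, "y": -33.0, "z": 1.0, "wx": 0.0, "wy": 0.0, "wz": -0.0}]
[{"x": -28.5, "y": -32.1, "z": 0.0, "wx": 0.2, "wy": 0.2, "wz": -0.1}, {"x": -14.0, "y": -30.0, "z": 5.0, "wx": -0.0, "wy": -0.0, "wz": -0.0}, {"x": -14.0, "y": -30.0, "z": 6.0, "wx": -0.0, "wy": -0.0, "wz": -0.0}, {"x": -14.5, "y": -29.1, "z": 5.1, "wx": -0.0, "wy": -0.0, "wz": -0.0}]
```

View pics/c5.png

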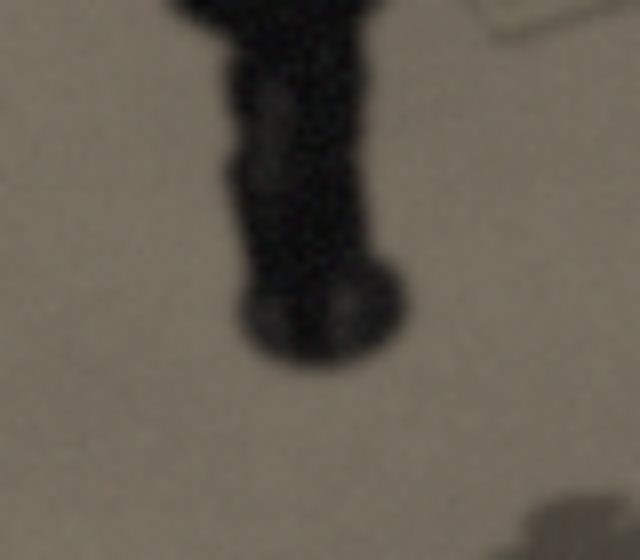

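The washer is held, apparently flat, spanning x 240–405 in the crop. That puts it slightly to +x of the finger. I carry it over the shaft and measure it there.

Call:
arm_command(
  steps=[
    {"x":-29,"y":-32,"z":0,"wx":0,"wy":0,"wz":0},
    {"x":-29,"y":-32,"z":0,"wx":0,"wy":0,"wz":0},
    {"x":-29,"y":-32,"z":0,"wx":0,"wy":0,"wz":0},
    {"x":-29,"y":-32,"z":0,"wx":0,"wy":0,"wz":0},
    {"x":-28,"y":-33,"z":0,"wx":0,"wy":0,"wz":0},
  ],
)

```text
time: 13.68
ee_pos: [0.5772, 0.0853, 0.1014]
eef_rot: [-3.141, -0.002, 2.93]
force: [-0.2, 0.1, -0.8]
opening: 0.0541
gripper_force: 63.5
```

Call:
arm_command(
  steps=[
    {"x":-28,"y":-32,"z":0,"wx":0,"wy":0,"wz":0},
    {"x":-14,"y":-30,"z":10,"wx":0,"wy":0,"wz":0},
    {"x":-14,"y":-30,"z":10,"wx":0,"wy":0,"wz":0},
    {"x":-14,"y":-29,"z":10,"wx":0,"wy":0,"wz":0},
    {"x":0,"y":0,"z":0,"wx":0,"wy":0,"wz":0},
  ],
)

```text
time: 14.3
ee_pos: [0.6194, -0.0482, 0.0705]
eef_rot: [-3.141, -0.004, 2.927]
force: [-0.6, 0.4, -1.5]
opening: 0.0544
gripper_force: 63.5
```

Call:
arm_command(
  steps=[
    {"x":0,"y":0,"z":0,"wx":0,"wy":0,"wz":0},
  ],
)

```text
time: 14.42
ee_pos: [0.6198, -0.0459, 0.0718]
eef_rot: [-3.142, -0.002, 2.929]
force: [-0.6, 0.8, -2.4]
opening: 0.0539
gripper_force: 63.5
```

```bash
cat >wash.py <<'E'
from h import *
im,d=read_camera("side"); np.savez("side8.npz",im=im,d=d); W=world("side",d); p=np.array(robot.get_state()["ee_pos"]); print("tcp",p.round(4))
g=im.mean(2)
f,cx,cy,R,t,_=cam("side"); q=R@(p+[0,-.002,.04])+t; u,v=cx+f*q[0]/q[2],cy+f*q[1]/q[2]; print("expected washer px",u,v)
u0=int(u)
for r in range(int(v)-8,int(v)+14,2):
    print(r,g[r,u0-18:u0+20].astype(int).tolist())
m=(d>0)&(np.hypot(W[...,0]-p[0],W[...,1]-p[1])<.045)&(W[...,2]<p[2]+.05)&(W[...,2]>p[2]+.028)
P=W[m]; print(len(P)); rel=(P-p)*1000
o=np.argsort(rel[:,0]); print(rel[o][::max(1,len(o)//40)].astype(int).tolist())
E
python3 wash.py; python3 plan.py 0.623,-0.046,0.07,168
```

```text
tcp [ 0.6201 -0.0456  0.0721]
expected washer px 343.22451908182575 177.7856375750123
169 [69, 70, 72, 70, 72, 75, 71, 72, 71, 82, 88, 78, 54, 26, 20, 19, 24, 28, 38, 40, 43, 43, 32, 31, 28, 24, 38, 72, 100, 110, 109, 110, 109, 110, 112, 109, 111, 110]
171 [74, 73, 71, 72, 69, 70, 70, 69, 56, 50, 46, 41, 35, 22, 24, 27, 28, 40, 47, 55, 53, 55, 49, 36, 30, 32, 47, 78, 101, 111, 112, 110, 108, 110, 109, 111, 107, 108]
173 [70, 73, 72, 72, 73, 68, 62, 45, 32, 28, 29, 27, 24, 28, 24, 23, 17, 29, 33, 35, 35, 36, 31, 17, 16, 25, 40, 65, 89, 105, 110, 110, 111, 110, 111, 112, 110, 110]
175 [73, 73, 72, 75, 70, 60, 48, 30, 25, 25, 26, 27, 29, 26, 23, 12, 18, 26, 25, 19, 20, 14, 24, 19, 12, 21, 28, 38, 59, 84, 101, 109, 108, 112, 111, 112, 110, 112]
177 [71, 70, 74, 69, 65, 53, 36, 29, 27, 19, 25, 29, 26, 27, 13, 12, 10, 16, 24, 19, 19, 19, 20, 18, 23, 15, 19, 28, 40, 67, 94, 106, 111, 110, 112, 110, 110, 113]
179 [70, 69, 70, 73, 67, 52, 39, 31, 30, 22, 27, 27, 32, 32, 25, 15, 19, 14, 17, 15, 16, 10, 17, 22, 14, 16, 23, 32, 37, 62, 91, 107, 114, 111, 111, 112, 109, 111]
181 [70, 70, 70, 72, 
[... 962 characters left out ...]
, -7, 44], [-22, 8, 39], [-21, -25, 39], [-20, 3, 41], [-20, 16, 43], [-19, -27, 37], [-19, -25, 42], [-18, -21, 41], [-18, -18, 41], [-17, -4, 42], [-17, 21, 40], [-16, -24, 41], [-16, -10, 42], [-15, 5, 41], [-15, -4, 41], [-14, -1, 41], [-13, 2, 40], [-13, 16, 42], [-12, 23, 41], [-11, -41, 46], [-9, 12, 42], [-7, -43, 47], [1, -37, 42], [7, -30, 40], [10, -26, 40], [13, -24, 42], [15, -15, 45], [16, -20, 42], [17, -3, 41], [18, -21, 37], [19, -17, 43], [20, 6, 39], [21, 0, 42], [22, -5, 42], [22, 7, 41], [24, 3, 41]]
t 14.47 at [620.1 -45.6  72.1] rpy [ 1.800e+02 -1.000e-01  1.679e+02] F [-0.4 -0.  -0.4] op 54.1 gf 63.5
[{"x": -2.9, "y": 0.2, "z": 2.1, "wx": 0.0, "wy": -0.1, "wz": -0.1}]
```

Call:
arm_command(
  steps=[
    {"x":-5,"y":-1,"z":0,"wx":0,"wy":0,"wz":0},
    {"x":0,"y":0,"z":12,"wx":0,"wy":0,"wz":0},
    {"x":0,"y":0,"z":10,"wx":0,"wy":0,"wz":0},
    {"x":0,"y":0,"z":6,"wx":0,"wy":0,"wz":0},
  ],
)

```text
time: 14.98
ee_pos: [0.6246, -0.0481, 0.0433]
eef_rot: [-3.141, -0.002, 2.93]
force: [-0.6, 0.7, -1.4]
opening: 0.0544
gripper_force: 63.5
```

Call:
arm_command(
  steps=[
    {"x":0,"y":0,"z":6,"wx":0,"wy":0,"wz":0},
    {"x":0,"y":0,"z":4,"wx":0,"wy":0,"wz":0},
  ],
)

```text
time: 15.22
ee_pos: [0.6252, -0.0472, 0.0344]
eef_rot: [3.14, -0.001, 2.929]
force: [-0.5, 6.5, 2.9]
opening: 0.0538
gripper_force: 64.1
```

Call:
arm_command(
  steps=[
    {"x":0,"y":2,"z":0,"wx":0,"wy":0,"wz":0},
    {"x":0,"y":1,"z":0,"wx":0,"wy":0,"wz":0},
  ],
)

```text
time: 15.48
ee_pos: [0.6262, -0.0455, 0.0346]
eef_rot: [-3.141, 0.0, 2.93]
force: [0.3, 0.4, -0.9]
opening: 0.0541
gripper_force: 63.6
```

Contact cleared, so I continue down to the spacer.

Call:
arm_command(
  steps=[
    {"x":0,"y":1,"z":6,"wx":0,"wy":0,"wz":0},
    {"x":0,"y":0,"z":6,"wx":0,"wy":0,"wz":0},
    {"x":0,"y":0,"z":3,"wx":0,"wy":0,"wz":0},
  ],
)

```text
time: 15.85
ee_pos: [0.6259, -0.0445, 0.0189]
eef_rot: [-3.141, -0.001, 2.93]
force: [0.4, 0.4, -0.9]
opening: 0.0541
gripper_force: 63.6
```

Call:
arm_command(
  steps=[
    {"x":0,"y":0,"z":2,"wx":0,"wy":0,"wz":0},
    {"x":0,"y":0,"z":1,"wx":0,"wy":0,"wz":0},
  ],
)

```text
time: 16.1
ee_pos: [0.6262, -0.0445, 0.0165]
eef_rot: [-3.142, -0.0, 2.93]
force: [-0.7, 0.5, -0.7]
opening: 0.0539
gripper_force: 63.6
```

Call:
arm_command(
  steps=[
    {"x":0,"y":0,"z":1.5,"wx":0,"wy":0,"wz":0},
    {"x":0,"y":0,"z":0,"wx":0,"wy":0,"wz":0},
  ],
)

```text
time: 16.35
ee_pos: [0.6263, -0.0444, 0.0151]
eef_rot: [3.142, 0.0, 2.93]
force: [-0.0, -0.6, -0.6]
opening: 0.0542
gripper_force: 63.6
```

Call:
arm_command(
  steps=[
    {"x":0,"y":0,"z":0,"wx":0,"wy":0,"wz":0},
    {"x":0,"y":0,"z":0,"wx":0,"wy":0,"wz":0},
    {"x":0,"y":0,"z":0,"wx":0,"wy":0,"wz":0},
  ],
  claw=78,
)

```text
time: 16.73
ee_pos: [0.6264, -0.0444, 0.0153]
eef_rot: [3.142, 0.0, 2.93]
force: [-0.7, 0.1, 0.6]
opening: 0.078
gripper_force: 0.0
```

Call:
arm_command(
  steps=[
    {"x":0,"y":0,"z":-30,"wx":0,"wy":0,"wz":0},
    {"x":0,"y":0,"z":-45,"wx":0,"wy":0,"wz":0},
    {"x":0,"y":0,"z":-45,"wx":0,"wy":0,"wz":0},
  ],
)

```text
time: 17.1
ee_pos: [0.626, -0.0444, 0.1362]
eef_rot: [-3.142, -0.001, 2.93]
force: [0.6, -0.4, 0.1]
opening: 0.0784
gripper_force: 0.0
```

```bash
python3 plan.py 0.42,0.0,0.14,168 45
```

```text
t 17.1 at [626.  -44.4 136.2] rpy [-180.    -0.   167.9] F [ 0.6 -0.4  0.1] op 78.4 gf 0.0
[{"x": 42.0, "y": 0.0, "z": -1.0, "wx": -0.0, "wy": -0.0, "wz": -0.0}, {"x": 42.0, "y": 0.0, "z": -1.0, "wx": -0.0, "wy": -0.0, "wz": -0.0}, {"x": 42.0, "y": 0.0, "z": -1.0, "wx": -0.0, "wy": -0.0, "wz": -0.0}, {"x": 42.0, "y": 0.0, "z": -0.0, "wx": -0.0, "wy": -0.0, "wz": -0.0}, {"x": 42.8, "y": 0.1, "z": -0.7, "wx": -0.0, "wy": -0.0, "wz": -0.1}]
```

Call:
arm_command(
  steps=[
    {"x":38,"y":0,"z":0,"wx":0,"wy":0,"wz":0},
    {"x":38,"y":0,"z":0,"wx":0,"wy":0,"wz":0},
    {"x":38,"y":-1,"z":0,"wx":0,"wy":0,"wz":0},
    {"x":38,"y":-1,"z":0,"wx":0,"wy":0,"wz":0},
    {"x":38,"y":-1,"z":0,"wx":0,"wy":0,"wz":0},
  ],
  claw=0,
)

```text
time: 17.73
ee_pos: [0.4388, -0.0072, 0.1353]
eef_rot: [3.142, 0.001, 2.93]
force: [-0.0, -0.3, -0.4]
opening: -0.0001
gripper_force: 0.0
```

Call:
arm_command(
  steps=[
    {"x":0,"y":0,"z":10,"wx":0,"wy":0,"wz":0},
    {"x":0,"y":0,"z":0,"wx":0,"wy":0,"wz":0},
    {"x":0,"y":0,"z":0,"wx":0,"wy":0,"wz":0},
  ],
)

```text
time: 18.1
ee_pos: [0.4412, -0.0075, 0.1253]
eef_rot: [3.141, 0.001, 2.93]
force: [-0.1, -0.5, -0.2]
opening: -0.0001
gripper_force: 0.0
```

```bash
python3 - <<'E'
from tips import *
for n in("side","top"):
    im,d=read_camera(n); np.savez(f"{n}9.npz",im=im,d=d); W=world(n,d)
    P=W[(d>0)&(np.hypot(W[...,0]-.621,W[...,1]+.046)<.036)]; h=P[(P[:,2]>.051)&(P[:,2]<.066)]; print(n,len(h),np.median(h[:,2]).round(4) if len(h) else "",h.min(0),h.max(0))
    A=np.c_[h[:,:2],np.ones(len(h))]; print("tilt",np.linalg.lstsq(A,h[:,2],rcond=None)[0])
    im0=im; 
s=robot.get_state(); print(s["ee_pos"],s["eef_rot"],s["opening"])
tips("side",9,s["ee_pos"][:2],78)
S=np.load("side9.npz")["im"]; save("pics/c6.png",np.hstack([cv2.resize(S[130:230,250:370],(480,400)),cv2.resize(im[130:250,270:350],(267,400))]))
E
```

```text
side 315 0.0567 [ 0.59612638 -0.07786531  0.05101856] [ 0.65227857 -0.01984344  0.06577585]
tilt [0.00906035 0.01686735 0.05190988]
top 304 0.0578 [ 0.59524821 -0.06986828  0.05104345] [ 0.65259854 -0.0157237   0.06408697]
tilt [-0.01156778 -0.00264826  0.06510858]
[ 0.44086394 -0.00752944  0.12522948] [3.14150415e+00 5.79290015e-04 2.92947028e+00] 0.00019209435485577779
side 9 51
1 []
-1 [(-8, -11, 161), (-9, -9, 162), (-9, -11, 166), (-10, -9, 166), (-14, -3, 167), (-8, -9, 168), (-15, -1, 168), (-9, -12, 169), (-16, 1, 170), (-16, -6, 170), (-16, 5, 170), (-16, 3, 170), (-14, -1, 170), (-9, -12, 172), (-15, -8, 172), (-15, 1, 172)]
```

View pics/c6.png

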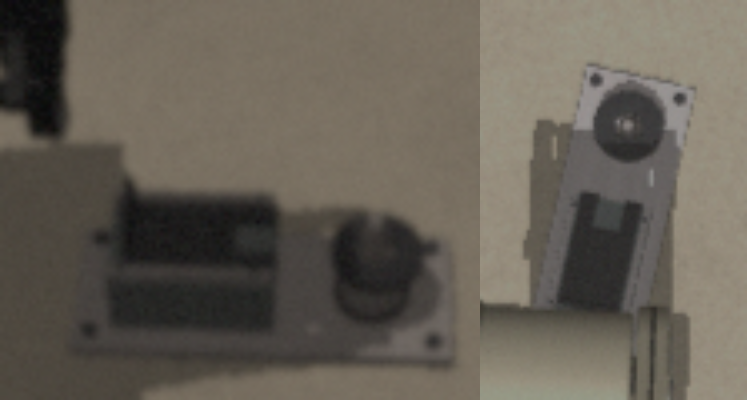

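The washer lies flat on top of the stack at about 57.5 mm, and the closed fingers are behind the tab. I descend and push.

Call:
arm_command(
  steps=[
    {"x":0,"y":0,"z":40,"wx":0,"wy":0,"wz":0},
    {"x":0,"y":0,"z":35,"wx":0,"wy":0,"wz":0},
    {"x":0,"y":0,"z":8,"wx":0,"wy":0,"wz":0},
    {"x":0,"y":0,"z":0,"wx":0,"wy":0,"wz":0},
  ],
)

```text
time: 18.7
ee_pos: [0.4401, -0.0074, 0.0421]
eef_rot: [-3.141, -0.001, 2.93]
force: [0.3, 0.7, 0.5]
opening: 0.0001
gripper_force: 0.0
```

Call:
arm_command(
  steps=[
    {"x":-10,"y":0,"z":0,"wx":0,"wy":0,"wz":0},
    {"x":-10,"y":0,"z":0,"wx":0,"wy":0,"wz":0},
    {"x":-6,"y":0,"z":0,"wx":0,"wy":0,"wz":0},
    {"x":-6,"y":0,"z":0,"wx":0,"wy":0,"wz":0},
  ],
)

```text
time: 19.2
ee_pos: [0.4712, -0.0142, 0.0423]
eef_rot: [-3.142, -0.001, 2.93]
force: [-2.5, 0.4, 2.2]
opening: -0.0002
gripper_force: 1.1
```

Call:
arm_command(
  steps=[
    {"x":-8,"y":0,"z":0,"wx":0,"wy":0,"wz":0},
    {"x":-8,"y":0,"z":0,"wx":0,"wy":0,"wz":0},
    {"x":-8,"y":0,"z":0,"wx":0,"wy":0,"wz":0},
  ],
)

```text
time: 19.58
ee_pos: [0.495, -0.0194, 0.042]
eef_rot: [-3.141, -0.0, 2.93]
force: [-2.9, -1.0, 2.4]
opening: -0.0001
gripper_force: 1.2
```

Call:
arm_command(
  steps=[
    {"x":-8,"y":0,"z":0,"wx":0,"wy":0,"wz":0},
    {"x":-8,"y":0,"z":0,"wx":0,"wy":0,"wz":0},
    {"x":-6,"y":0,"z":0,"wx":0,"wy":0,"wz":0},
  ],
)

```text
time: 19.95
ee_pos: [0.5166, -0.024, 0.0421]
eef_rot: [-3.142, -0.0, 2.93]
force: [-2.5, -2.2, 0.6]
opening: -0.0001
gripper_force: 1.1
```

Call:
arm_command(
  steps=[
    {"x":-3,"y":0,"z":0,"wx":0,"wy":0,"wz":0},
    {"x":-2,"y":0,"z":0,"wx":0,"wy":0,"wz":0},
  ],
)

```text
time: 20.2
ee_pos: [0.5211, -0.0249, 0.0421]
eef_rot: [-3.142, -0.0, 2.93]
force: [-2.7, -1.4, 0.2]
opening: -0.0003
gripper_force: 1.0
```

Call:
arm_command(
  steps=[
    {"x":-1.5,"y":0,"z":0,"wx":0,"wy":0,"wz":0},
    {"x":0,"y":0,"z":0,"wx":0,"wy":0,"wz":0},
  ],
)

```text
time: 20.45
ee_pos: [0.5227, -0.0251, 0.0421]
eef_rot: [3.141, 0.0, 2.93]
force: [-1.5, -0.2, -0.7]
opening: 0.0002
gripper_force: 0.6
```

Still moving freely, so I continue in small steps until the stop shows in the force.

Call:
arm_command(
  steps=[
    {"x":-1.5,"y":0,"z":0,"wx":0,"wy":0,"wz":0},
    {"x":-1,"y":0,"z":0,"wx":0,"wy":0,"wz":0},
  ],
)

```text
time: 20.7
ee_pos: [0.525, -0.0257, 0.0421]
eef_rot: [3.142, -0.0, 2.93]
force: [-1.9, -0.2, -0.3]
opening: 0.0001
gripper_force: 1.0
```

Call:
arm_command(
  steps=[
    {"x":-1,"y":0,"z":0,"wx":0,"wy":0,"wz":0},
    {"x":0,"y":0,"z":0,"wx":0,"wy":0,"wz":0},
  ],
)

```text
time: 20.95
ee_pos: [0.5261, -0.0259, 0.0421]
eef_rot: [3.142, 0.0, 2.93]
force: [-1.6, -0.4, -0.3]
opening: 0.0002
gripper_force: 0.7
```

Call:
arm_command(
  steps=[
    {"x":-1,"y":0,"z":0,"wx":0,"wy":0,"wz":0},
    {"x":-1,"y":0,"z":0,"wx":0,"wy":0,"wz":0},
  ],
)

```text
time: 21.2
ee_pos: [0.5272, -0.0262, 0.0421]
eef_rot: [-3.142, -0.002, 2.93]
force: [-6.6, 2.3, 4.7]
opening: -0.0001
gripper_force: 3.2
```

Call:
arm_command(
  steps=[
    {"x":-1,"y":0,"z":0,"wx":0,"wy":0,"wz":0},
    {"x":-0.5,"y":0,"z":0,"wx":0,"wy":0,"wz":0},
  ],
)

```text
time: 21.45
ee_pos: [0.5271, -0.0262, 0.042]
eef_rot: [-3.141, -0.004, 2.93]
force: [-9.9, 2.8, 8.2]
opening: 0.0002
gripper_force: 5.1
```

The push stalled with force rising at the expected home position (tab face at about −84 mm, against −85 mm expected). I back off, lift and verify.

Call:
arm_command(
  steps=[
    {"x":6,"y":0,"z":0,"wx":0,"wy":0,"wz":0},
    {"x":15,"y":0,"z":0,"wx":0,"wy":0,"wz":0},
    {"x":0,"y":0,"z":-40,"wx":0,"wy":0,"wz":0},
    {"x":0,"y":0,"z":-45,"wx":0,"wy":0,"wz":0},
    {"x":30,"y":0,"z":-10,"wx":0,"wy":0,"wz":0},
  ],
)

```text
time: 22.08
ee_pos: [0.4826, -0.0161, 0.1401]
eef_rot: [3.14, 0.008, 2.929]
force: [-0.1, -0.5, -0.1]
opening: -0.0001
gripper_force: 0.0
```

Call:
arm_command(
  steps=[
    {"x":35,"y":0,"z":0,"wx":0,"wy":0,"wz":0},
    {"x":20,"y":0,"z":0,"wx":0,"wy":0,"wz":0},
    {"x":0,"y":0,"z":0,"wx":0,"wy":0,"wz":0},
  ],
)

```text
time: 22.45
ee_pos: [0.4243, -0.0041, 0.1372]
eef_rot: [-3.142, -0.0, 2.93]
force: [0.0, -0.4, -0.3]
opening: -0.0001
gripper_force: 0.0
```

```bash
python3 - <<'E'
from h import *
o=[]
for n,(a,b,c,e) in(("side",(150,240,255,375)),("top",(130,250,265,355))):
    im,d=read_camera(n); W=world(n,d); o.append(cv2.resize(im[a:b,c:e],(400,300) if n=="side" else (300,400)))
    q=W-[.621,-.0455,0]; fx=q[...,0]*.979-q[...,1]*.203; fy=q[...,0]*.203+q[...,1]*.979
    m=(d>0)&(abs(fy)<.03)&(fx>-.17)&(fx<-.03)
    t=m&(W[...,2]>.08)&(W[...,2]<.11); print(n,"tab fx",fx[t].min() if t.any() else 0,fx[t].max() if t.any() else 0,np.median(fx[t]))
    w=(d>0)&(np.hypot(q[...,0],q[...,1])<.035)&(W[...,2]>.05)&(W[...,2]<.075); print("near shaft z hist",np.histogram(W[w][:,2],bins=[.05,.055,.06,.0625,.065,.07,.075])[0])
x=np.zeros((400,700,3),np.uint8); x[:300,:400]=o[0]; x[:,400:]=o[1]; save("pics/c7.png",x)
print(robot.get_state()["force"])
E
```

```text
side tab fx -0.0833810654088896 -0.07774898422185393 -0.08002179271553408
near shaft z hist [ 39 148  37 126  72  10]
top tab fx -0.08457338726544858 -0.07861268436602205 -0.0817989560407672
near shaft z hist [ 24 117  50  64 114   6]
[ 0.30661007  0.02687128 -0.09022786]
```

View pics/c7.png

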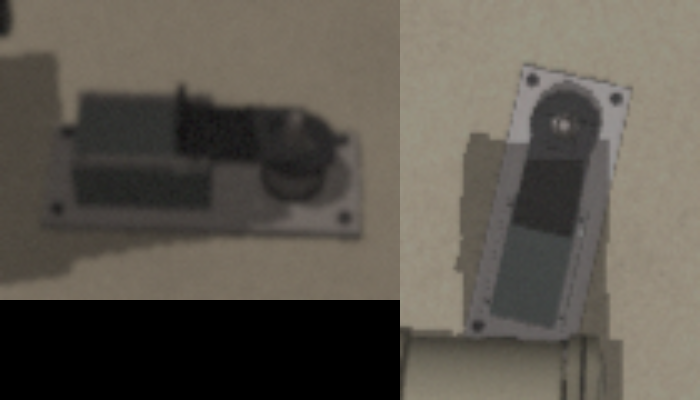

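The keeper is home, with the tab centre at about −81 mm (expected −82 mm). The fork is over the washer and the robot is clear, so I hand in.

```bash
python3 -c "
from cell import robot
print(robot.hand_in())"
```

```text
the job is handed in; nothing more can be done
None
```

The job is handed in, with no verdict returned: the cameras show the spacer seated on the bearing, the washer flat on it, and the keeper at its stop over the washer. The robot was clear of everything, and the jar, wrench and weight were not touched.

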